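# Put the paint marker back in its spring clip and snap its cap on

## Task

Put the paint marker away: press it down into the spring clip on the sloping front of the purple power box, nib end uphill and tail against the foot stop, until the jaw snaps back over the barrel, and push its cap straight onto the nib end until it clicks and sits flush against the collar. Press both home without forcing them, do not knock the nib, and leave everything else on the bench where it is.

Things in the scene. Friction and masses are not known exactly. Their poses are not given: they have to be found in the camera images.
- marker: loose uncapped paint marker lying on the bench, 50 g, 152 mm long: aluminium barrel 20 mm thick, 100 mm long, an octagonal black collar (22 mm across flats, 8 mm long) at each end. Origin on the axis at mid barrel, 11 mm above the bench at the start; x runs from tail (end at x = -58 mm) to nib (tip at +94 mm); z is up at the start
- marker_shoulder (a point): on the marker's axis in the front face of its front collar, at x = 58 mm, where the cap's rim comes to rest; axes as the marker's. Beyond it: a 15 mm thick step 4 mm long, then a 10 mm neck with a 14 mm bead around it (10 to 17 mm past this face), then the nib
- nib: the marker's grey felt nib, 5 mm thick, at the marker's x = 85 to 94 mm; fixed to it; this pose equals the marker's
- cap: the marker's black octagonal cap, 22 g, lying on a flat, pocket clip upwards (4.5 mm high): 22 mm across flats (upright flats at its sides), 46 mm long, one end closed, bore 18 mm wide, 42 mm deep. Origin on the axis at mid length, 11 mm above the bench at the start; x runs from the open mouth (-23 mm) to the closed end (+23 mm). Home: origin at the marker's x = 81 mm, x axes the same way
- cap_mouth (a point): centre of the cap's open rim, x = -23 mm; axes as the cap's. Four small lugs 10 mm inside the rim snap over the bead on the marker's neck: resistance starts about 5 mm before home and climbs to a peak of about 10 to 20 N some 2 mm before home; then the cap jumps home, the force drops and the rim stops hard on the collar
- clip: grey plastic marker clip fixed on a bare plank on the purple box's front, which slopes up at 26 degrees away from the robot. Origin: the barrel's middle when it is seated with the tail on the foot stop (stop face at x = -58 mm). x up the slope along the seated marker, y across, z off the slope. Base plate 26 mm, plank 30 mm below the origin. Four 36 mm high docks start 90 mm to one side
- clip_seat (a point): same point and axes as the clip's origin. U fork at x = -36 mm, fork with the jaw at x = +34 mm, each 14 mm long; between them (x = -28 to +26 mm) is room for the fingers. The forks take the barrel with 1.5 mm play each side; flared lips reach 15 mm, the jaw's thumb tab 19 mm above the origin
- clip_jaw (a joint): angle of the sprung jaw on the +y side of the upper fork, rad: 0 closed, grows as it swings outwards. Its nose overhangs the barrel; pushing the barrel down (-z) spreads it to about 0.1 with a push of about 3 to 15 N, beginning about 15 mm above the seat, then it springs back to 0 over the seated barrel
- screw_jar: bystander: closed glass jar of screws, 66 mm across, 88 mm tall, standing on the bench; origin at the centre of its underside
- spanner: bystander: steel spanner lying on the bench
- screwdriver: bystander: black-handled screwdriver lying on the bench
- battery: bystander: black slide-on tool battery, 115 x 75 x 66 mm, lying on the bench; origin at the centre of its underside
- multimeter: bystander: black hand-held multimeter, 175 x 82 x 46 mm, lying on the bench; origin at the centre of its underside
- connector: bystander: small yellow plug, 35 x 16 x 8 mm, lying on the bench
- bolt: bystander: steel bolt, 46 mm long, lying on the bench
Things that resemble listed ones, but are neither listed nor needed, are in the scene too. What is shaped like the cap but pink is not meant.

How it is judged:
At the end, for the whole second after the job is handed in: Marker in clip: within 3 mm across and off the slope, -3 to +5 mm along it (tail on the stop), axis within 0.08 rad, nib uphill, jaw within 0.06 rad of closed. Cap home: rim within 2 mm of the collar along the axis, 3 mm of centre, 0.1 rad. Both at rest (10 mm/s) (y of marker in the frame of clip between -0.003 and 0.003 m and z of marker in the frame of clip between -0.003 and 0.003 m and x of marker in the frame of clip between -0.003 and 0.005 m and angle between the x axis of marker and the x axis of clip, either way round below 0.08 rad and x of marker_shoulder in the frame of clip above 0 m and value of joint clip_jaw below 0.06 rad and x of cap_mouth in the frame of marker_shoulder between -0.002 and 0.002 m and y of cap_mouth in the frame of marker_shoulder between -0.003 and 0.003 m and z of cap_mouth in the frame of marker_shoulder between -0.003 and 0.003 m and angle between the x axis of cap and the x axis of marker, either way round below 0.1 rad and x of cap in the frame of marker above 0.07 m and linear speed of each of marker, cap below 0.01 m/s); the robot touches nothing.
It fails at once if a bystander is shifted by more than 30 mm (distance of any of screw_jar, spanner, screwdriver, battery, multimeter, connector, bolt from where it was at the start of the episode above 0.03 m).
It fails at once if the nib is knocked (more than 10 N on it) (contact force between nib and anything else above 10 N).
It fails at once if the cap is forced onto the marker with more than 100 N (contact force between cap and marker above 100 N).
It fails at once if the marker is forced into the clip with more than 100 N (contact force between marker and clip above 100 N).
It also fails if it takes over 72 s, if anything falls off the work surface, if the arm or the gripper's body presses on something with over 40 N, if the wrist force passes 120 N, or if a joint passes its speed limit or range.

## Robot

A 7-joint arm with a two-finger parallel gripper is mounted at the origin on the work surface. World frame = base frame: x ahead of the robot, y to its left, z up, the work surface at z = 0. Lengths are in m, angles in rad, forces in N, time in s.
With the tool pointing down it reaches from about 0.35 to 0.9 m from the base axis. Payload 8.1 kg.
Tool frame: the origin (TCP) lies on the centre line of the jaws, within the pads' length; the fingertips stand 19 mm ahead of it and the grasp point (between the pads) is the TCP; z points along the fingers, y is the line along which they close (so a half turn about z gives the same grasp; the last joint's range is limited). The gripper opens to 85 mm and grips with 20 to 120 N. Pads are 22 mm wide; open, the fingers measure 114 mm over their backs; the gripper's body (76 mm by 85 mm) begins 54 mm behind the grasp point. The pads swing forward as they close: fully open they stand 13 mm farther back than shut.
Start: joints at [-1.426, 0.434, 0.025, 1.573, -0.012, 1.134, -0.075], TCP at [0.153, 0.606, 0.25] pointing down, gripper open.
Joint ranges: [-2.62, 2.62], [-0.44, 2.09], [-1.27, 1.32], [0.08, 2.57], [-1.32, 4.46], [0.12, 2], [-2.74, 2.74]. Speed limits (rad/s): [2.22, 2.22, 3.01, 3.01, 3.14, 3.14, 3.14].

## Interface

Orientations are given as a unit quaternion [w, x, y, z].
In Python, from workcell import bot gives the robot as it stands. The module is installed in compiled form; this text tells all that it offers.
- The arm moves only by the tool send_rows, never from a script. Its argument "series" is a list that holds one entry, the list of rows, each a list of 7 numbers: the shift along the tool's x, y, z in units of 25 mm (1.0 is 25 mm), then the turn, a rotation vector about the tool's x, y, z in units of 0.1 rad (1.0 is 0.1 rad), then the opening, from 0 (shut) to 1 (fully open). In form: [[[dx, dy, dz, ax, ay, az, fingers], ...]]. A call has exactly 8 rows; each row shifts and turns the commanded pose from where the row before left it, along the tool's axes as they then stand; what a row does not reach is not made up. A row lasts 1/12 s, in which the tool goes at most 41.7 mm and 7.16 degrees, less where a joint would pass 70% of its speed; a pose out of reach is approached as far as the arm can. A call with a number of a shift or a turn outside -1 to 1 is refused whole. A call with a gripper value outside its range is refused whole. The fingers move at their own pace and stop on an object; the grip force is fixed at half the most. Time passes only in rows, so rows that do not move let the fingers close, or fill a call up. It gives the time, the measured TCP pose, the force, the opening and the grip force at its end, in the units of the state.
- bot.get_obs(): the state, without advancing time (a new reading comes with each control period).
- bot.snapshot(name): name is "side" or "top"; returns the picture (480x640x3 uint8, red, green, blue); there is no depth.
- bot.camera_params(name): a dict with "mtx" (3x3 intrinsics, pixels), "k1" (the pictures are not rectified: a ray, as slopes to the right and down, at radius r is drawn at 1 + k1 r^2 times it, then the intrinsics apply), "rvec" (rotation vector, rad) and "tvec" (3), from world to camera coordinates, as OpenCV has them. Camera axes: x right, y down, z forward; pixel columns grow to the right and rows downward; lengths in m; the calibration is good to about 2 mm. A picture is of the moment at which its call begins. camera_params takes no time and is no camera call.
- bot.hand_in(): hands the job in; it is judged then, once.
Trained networks look in the newest picture that a camera, given by its name, has taken for a name from the list of things; names that differ only in an ending like _2 or _b are one class to them, and where a whole thing is asked for, a point or a joint stands for the part that bears it (a point fixed in the world has none). Each returns a list of dicts, best first, with "confidence" (0 to 1); they miss things now and then, are a little off and sometimes report something else, mostly with a low value. They report only what shows in the picture. A call takes as long as a camera call. They do not tell look-alikes from the thing itself.
- bot.find_in(thing, camera): "uv" ([column, row] in pixels, amid what is visible of it).
- bot.masks_of(thing, camera): "pixels" (480x640 bool, what is visible of it) and "uv" ([column, row] in pixels, amid what is visible of it).
The state is a dict: "t": time; "joint_pos": joint angles; "qd": joint speeds; "effort": joint torques, N m; "ee_pos": TCP position; "eef_rot": TCP orientation; "wrist_force": force on the tool from outside, world axes, zero at the start; "wrist_torque": the same for the moment, N m; "grip_width": finger opening in m; "grasp_force": force on a finger pad.
Only numpy, scipy, OpenCV 4.12 (cv2) and the standard library are available. Lean on these libraries where they do the work, as an engineer would, in place of code of your own. Each camera call takes 0.05 s, during which the arm holds its last target. There are 200 camera calls.

## Working session

There is one attempt and no reset: what is moved stays moved. The work goes in short steps, Python scripts to look and compute and a tool call to move; the robot and the scene stay as the last step left them, time stands still between calls to the robot, and variables do not carry over. Pictures are saved under pics/ and viewed, at most 11 in all, crops included, and the job is handed in when it is done.

Besides the shell and the picture viewer there is one more tool, called after "Emit:" as name(argument=value, ...) on one line, values as JSON. send_rows: Moves the arm, as the interface text tells. Its arguments: {"type":"object","properties":{"series":{"type":"array","items":{"type":"array","items":{"type":"array","items":{"type":"number","minimum":-1,"maximum":1}}}}},"required":["series"]}

```bash
mkdir -p pics; cat > h.py <<'E'
import numpy as np, cv2
from scipy.spatial.transform import Rotation as R
from workcell import bot
def cam(n):
    p=bot.camera_params(n); return np.array(p["mtx"],float),float(p["k1"]),cv2.Rodrigues(np.array(p["rvec"],float))[0],np.array(p["tvec"],float).ravel()
def proj(n,X):
    K,k,Rm,t=cam(n); c=np.atleast_2d(X)@Rm.T+t; s=c[:,:2]/c[:,2:]; s=s*(1+k*(s**2).sum(1,keepdims=True)); return s@K[:2,:2].T+K[:2,2]
def ray(n,uv):
    K,k,Rm,t=cam(n); d=(np.atleast_2d(uv)-K[:2,2])@np.linalg.inv(K[:2,:2]).T; s=d.copy()
    for _ in range(30): s=d/(1+k*(s**2).sum(1,keepdims=True))
    return -Rm.T@t, np.c_[s,np.ones(len(s))]@Rm
def onplane(n,uv,z=0,p0=None,nn=(0,0,1)):
    o,d=ray(n,uv); nn=np.array(nn,float); p0=np.array([0,0,z]) if p0 is None else np.array(p0)
    return o+d*(((p0-o)@nn)/(d@nn))[:,None]
def save(n,name,img=None):
    im=bot.snapshot(n) if img is None else img; cv2.imwrite("pics/"+name,im[:,:,::-1]); return im
def pca(m):
    v,u=np.nonzero(m); P=np.c_[u,v].astype(float); c=P.mean(0); w,V=np.linalg.eigh(np.cov((P-c).T)); return c,V[:,1],np.sqrt(w)
E
python3 - <<'E'
from h import *
np.set_printoptions(precision=4,suppress=True)
o=bot.get_obs(); print(o["ee_pos"],o["eef_rot"],R.from_quat(np.roll(o["eef_rot"],-1)).as_matrix())
for n in ("top","side"):
    save(n,n+"0.png"); K,k,Rm,t=cam(n); print(n,K[0,0],k,-Rm.T@t,Rm[2])
    for th in ("marker","cap","clip","nib"):
        for d in bot.masks_of(th,n)[:4]:
            m=np.array(d["pixels"]); print(th,n,round(d["confidence"],2),np.round(d["uv"]),m.sum(),onplane(n,[d["uv"]],.011)[0],pca(m) if m.sum()>5 else "")
E
```

```text
[0.1533 0.6054 0.2495] [-0.      0.1236  0.9923 -0.0008] [[-0.9694  0.2454 -0.0002]
 [ 0.2454  0.9694 -0.0016]
 [-0.0002 -0.0016 -1.    ]]
top 472.7388959518507 -0.10864276897654779 [ 0.3083 -0.0749  1.3526] [ 0.1781 -0.0055 -0.984 ]
marker top 0.77 [386. 258.] 345 [ 0.4921 -0.298   0.011 ] (array([384.5333, 254.5913]), array([-0.164 ,  0.9865]), array([ 2.1907, 13.0132]))
cap top 0.59 [384. 256.] 276 [ 0.4985 -0.2927  0.011 ] (array([384.4783, 253.808 ]), array([-0.1483,  0.9889]), array([ 1.7342, 13.4035]))
cap top 0.44 [350. 267.] 135 [ 0.4685 -0.1933  0.011 ] (array([347.2, 266.6]), array([-0.9963, -0.0864]), array([2.3981, 4.6387]))
cap top 0.42 [321. 246.] 118 [ 0.5283 -0.1123  0.011 ] (array([324.0424, 247.9661]), array([0.324, 0.946]), array([2.0949, 4.6291]))
clip top 0.82 [225. 224.] 791 [0.5943 0.1676 0.011 ] (array([227.1517, 225.1492]), array([0.0821, 0.9966]), array([ 4.7092, 14.0101]))
side 623.0924030330677 -0.048013375626810455 [ 0.4352 -0.9881  1.1097] [ 0.0756  0.6714 -0.7372]
marker side 0.86 [326. 350.] 688 [ 0.501  -0.3014  0.011 ] (array([327.8198, 347.6628]), array([-0.9987, -0.0502]), array([ 3.0624, 18.4372]))
cap side 0.72 [304. 308.] 236 [ 0.4672 -0.188   0.011 ] (array([305.2373, 307.8051]), array([-0.0416,  0.9991]), array([2.9484, 6.5359]))
cap side 0.64 [326. 278.] 240 [ 0.5251 -0.1127  0.011 ] (array([325.875 , 281.2292]), array([-0.9364,  0.351 ]), array([3.1266, 6.232 ]))
cap side 0.56 [383. 238.] 1115 [ 0.6745 -0.0117  0.011 ] (array([385.2673, 239.3121]), array([-0.0936,  0.9956]), array([ 7.6037, 11.7435]))
clip side 0.93 [330. 167.] 842 [0.5833 0.261  0.011 ] (array([329.7874, 163.266 ]), array([-0.8824,  0.4705]), array([ 5.8255, 15.5652]))
clip side 0.45 [398. 364.] 610 [ 0.6413 -0.3522  0.011 ] (array([399.4098, 360.2443]), array([-0.5285,  0.8489]), array([ 3.3977, 16.6027]))
```

View pics/top0.png

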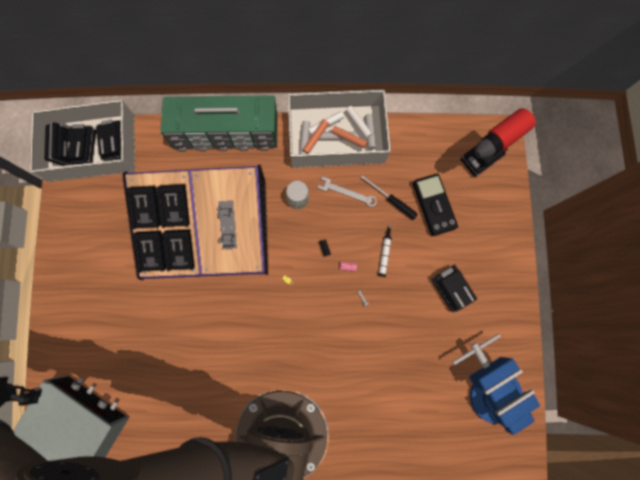

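View pics/side0.png

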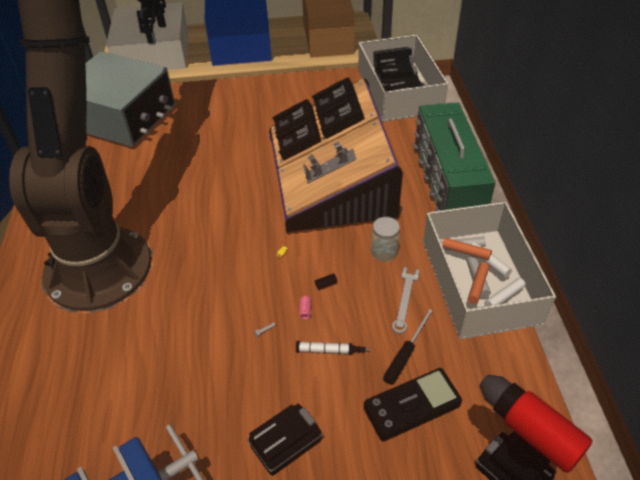

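```bash
python3 - <<'E'
from h import *
T=cv2.imread("pics/top0.png");S=cv2.imread("pics/side0.png")
def crop(I,c,w,h,s): 
    x,y=int(c[0]-w/2),int(c[1]-h/2); return cv2.resize(I[y:y+h,x:x+w],None,fx=s,fy=s,interpolation=cv2.INTER_CUBIC)
tl=[crop(T,(385,252),33,60,5),crop(T,(227,225),40,60,5),crop(T,(330,255),60,60,5)]
a=np.hstack(tl)
b=np.hstack([crop(S,(330,348),86,30,4),crop(S,(330,160),70,60,4)[:,:280],crop(S,(320,290),40,60,4)]) if False else None
def fit(im,w,h): 
    o=np.zeros((h,w,3),np.uint8); hh,ww=min(h,im.shape[0]),min(w,im.shape[1]); o[:hh,:ww]=im[:hh,:ww]; return o
top=np.hstack([fit(tl[0],165,300),fit(tl[1],200,300),fit(tl[2],300,300)])
bot_=np.hstack([fit(crop(S,(333,349),84,30,3),252,300),fit(crop(S,(330,162),64,60,5),320,300),fit(crop(S,(318,293),45,60,5),228,300)])
cv2.imwrite("pics/c1.png",np.vstack([fit(top,800,300),bot_]))
E
```

```text
(no output)
```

View pics/c1.png

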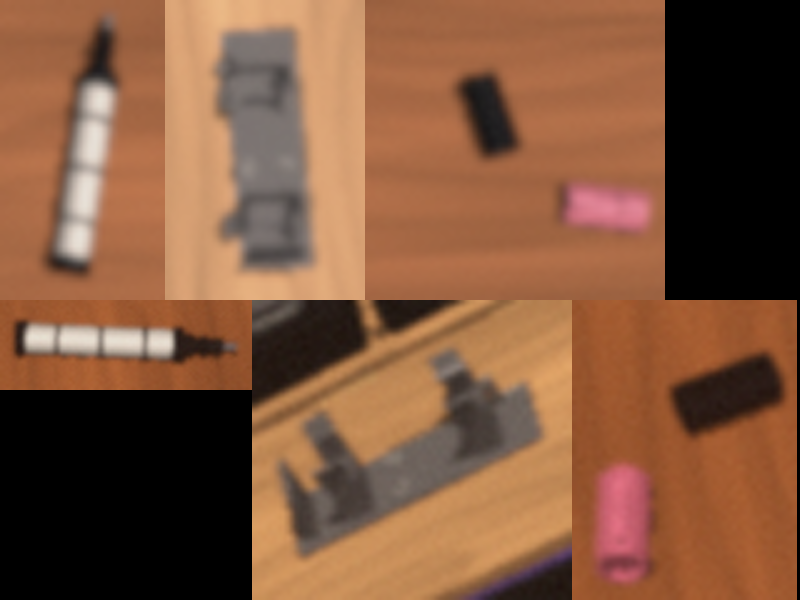

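```bash
python3 - <<'E'
from h import *
T=cv2.imread("pics/top0.png");S=cv2.imread("pics/side0.png")
def crop(I,x,y,w,h,s,g=1):
    c=I[y:y+h,x:x+w].astype(float)/255
    c=np.clip(c*g,0,1)**(1/ (1.6 if g>1 else 1))
    return cv2.resize((c*255).astype(np.uint8),None,fx=s,fy=s,interpolation=cv2.INTER_CUBIC)
o=np.zeros((600,800,3),np.uint8)
a=crop(T,210,196,36,56,10);o[:560,:360]=a
a=crop(S,300,137,62,54,7);o[:378,365:365+434]=a
a=crop(S,309,268,34,26,8,3);o[385:385+208,365:365+272]=a
a=crop(T,314,236,20,26,8,3);o[385:593,640:800]=a
cv2.imwrite("pics/c2.png",o)
# segmentation
for n,I,(x0,y0,x1,y1) in (("top",T,(370,220,400,285)),("side",S,(285,335,380,362))):
    g=I[...,0].astype(float); w=np.zeros(g.shape); w[y0:y1,x0:x1]=np.clip((g[y0:y1,x0:x1]-120)/80,0,1)
    v,u=np.nonzero(w); W=w[v,u]; P=np.c_[u,v]; c=(P*W[:,None]).sum(0)/W.sum(); e,V=np.linalg.eigh(np.cov((P-c).T,aweights=W))
    ax=V[:,1]; p=onplane(n,[c,c+ax*10,c-ax*10],.011); d=p[1]-p[2]; print("white",n,c,p[0],np.degrees(np.arctan2(d[1],d[0])), np.linalg.norm(d)/20*np.sqrt(12*e[1]))
for n,I,(x0,y0,x1,y1) in (("top",T,(312,234,336,262)),("side",S,(309,268,343,294))):
    g=I[...,2].astype(float); w=np.zeros(g.shape); w[y0:y1,x0:x1]=np.clip((100-g[y0:y1,x0:x1])/50,0,1)
    v,u=np.nonzero(w); W=w[v,u]; P=np.c_[u,v]; c=(P*W[:,None]).sum(0)/W.sum(); e,V=np.linalg.eigh(np.cov((P-c).T,aweights=W))
    ax=V[:,1]; p=onplane(n,[c,c+ax*10,c-ax*10],.011); d=p[1]-p[2]; print("cap",n,c,p[0],np.degrees(np.arctan2(d[1],d[0])),np.linalg.norm(d)/20*np.sqrt(12*e[1]))
E
```

```text
white top [385.13184165 255.87788296] [ 0.49908559 -0.29539539  0.011     ] 169.55350295713035 0.09887538392460474
white side [323.55429335 346.88296501] [ 0.49765581 -0.29240035  0.011     ] 169.53695968961023 0.10092699681118583
cap top [324.15635844 247.55439886] [ 0.52377098 -0.12014865  0.011     ] -160.71120643138013 0.04339455853354007
cap side [325.69068184 281.31124886] [ 0.52318148 -0.12228907  0.011     ] -162.1326050182574 0.047309933687227176
```

View pics/c2.png

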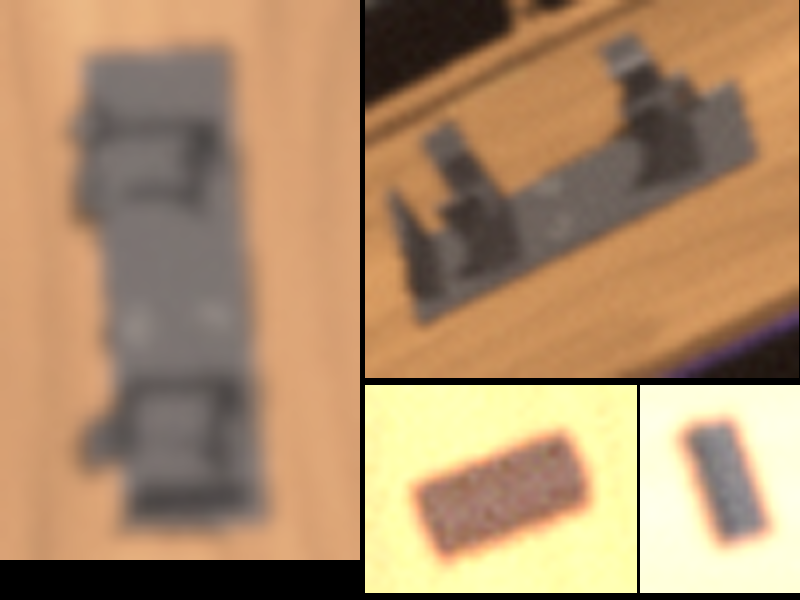

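```bash
cat > clipfit.py <<'E'
from h import *
from scipy.optimize import least_squares
np.set_printoptions(precision=4,suppress=True)
tp=lambda u,v:(210+(u+.5)/10-.5,196+(v+.5)/10-.5)
sd=lambda u,v:(300+(u-365+.5)/7-.5,137+(v+.5)/7-.5)
def tri(a,b):
    o1,d1=ray("top",[a]);o2,d2=ray("side",[b]);d1=d1[0]/np.linalg.norm(d1);d2=d2[0]/np.linalg.norm(d2)
    s=np.linalg.lstsq(np.c_[d1,-d2],o2-o1,rcond=None)[0];p,q=o1+s[0]*d1,o2+s[1]*d2;return (p+q)/2,np.linalg.norm(p-q)
TR,BR,TL,BL=tp(230,48),tp(265,520),tp(90,50),tp(125,525)
sTR,sBR,sTL=sd(755,155),sd(422,323),sd(735,83)
for a,b in((TR,sTR),(BR,sBR),(TL,sTL)):print(tri(a,b))
# pose fit: yaw, pos, x extents, width ; slope 26
obs=[("top",TR,(1,-1)),("top",BR,(0,-1)),("top",TL,(1,1)),("top",BL,(0,1)),("side",sTR,(1,-1)),("side",sBR,(0,-1)),("side",sTL,(1,1))]
def frame(yaw,sl=np.radians(26)): return (R.from_euler("z",yaw)*R.from_euler("y",-sl)).as_matrix()
def f(p):
    M=frame(p[0]);L,w=p[4],p[5];out=[]
    for n,uv,(e,s) in obs:
        X=p[1:4]+M@np.array([e*L,s*w/2,0]); out+=list(proj(n,X)[0]-uv)
    return out
r=least_squares(f,[0,.6,.18,.1,.13,.03]);p=r.x;M=frame(p[0])
print("yaw",np.degrees(p[0]),"P0",p[1:4],"L,w",p[4:],"rms",np.sqrt(np.mean(r.fun**2)));print(np.round(r.fun,2))
O=p[1:4]+M@np.array([64,0,26])*1e-3; print("O if plate starts at -64",O)
# check: the upper lip tab etc.
for nm,X in dict(stop_top=(-58,0,0),forkL_y=(-36,13,15),forkLm=(-36,-13,15),tab=(34,14,19)).items():
    W=O+M@np.array(X)*1e-3;t=(proj("top",W)[0]-(210,196)+.5)*10-.5;s=(proj("side",W)[0]-(300,137)+.5)*7-.5+np.array([365,0]);print(nm,t,s)
E
python3 clipfit.py; python3 - <<'E'
from h import *
I=np.mean([bot.snapshot("side").astype(float) for _ in range(6)],0)
J=np.mean([bot.snapshot("top").astype(float) for _ in range(6)],0)
print(I[274:292,311:342].mean(2).round().astype(int)); print(J[239:258,317:332].mean(2).round().astype(int))
E
```

```text
(array([0.6272, 0.1245, 0.1494]), np.float64(0.001206792829924363))
(array([0.5112, 0.1211, 0.0906]), np.float64(0.00038722688937520034))
(array([0.6262, 0.1613, 0.1508]), np.float64(0.0016522917508245373))
yaw 1.8518731137631297 P0 [0.5103 0.1396 0.0923] L,w [0.1297 0.038 ] rms 0.22793241781361465
[ 0.09  0.14  0.1   0.08 -0.26  0.46  0.13  0.05  0.38  0.03 -0.05 -0.38
  0.27  0.15]
O if plate starts at -64 [0.5564 0.1411 0.1437]
stop_top [180.0253 529.9825] [393.8676 229.2676]
forkL_y [115.3258 467.7697] [424.3054 148.7361]
forkLm [214.4991 464.4195] [434.78  198.212]
tab [ 87.0458 209.8664] [599.9134  48.1071]
[[ 94  97  98  98  98  98 100 100 103 102 104 103 103 101  96  92  88  81
   70  59  53  45  44  57  80  96  97  95  92  93  97]
 [ 94  97  97  97  98  99  99 101 102 104 103 102 101  94  85  76  65  55
   44  37  34  31  30  40  68  89  97  96  93  94  98]
 [ 95  96  96  96  98  98  98 100 102 100  97  91  87  76  60  49  39  32
   29  29  27  28  28  34  53  79  94  96  94  94  97]
 [ 94  96  96  96  97  96  97  95  92  88  77  65  57  46  36  31  28  28
   28  27  29  29 
[... 2341 characters left out ...]
1 114]
 [114 108  91  64  40  28  26  31  34  35  43  67  94 110 115]
 [117 112  97  72  48  31  26  30  33  33  36  56  86 108 117]
 [120 116 104  82  57  36  26  28  32  33  35  49  77 103 116]
 [122 120 112  93  65  41  27  26  29  32  33  42  67  96 114]
 [123 121 115  98  73  48  30  26  29  32  34  37  58  88 109]
 [121 121 117 104  82  56  35  26  27  31  34  35  49  77 102]
 [119 118 116 109  91  65  42  28  27  31  34  36  47  71  97]
 [116 116 115 110  98  75  51  34  32  38  44  49  59  78  98]
 [115 115 114 112 104  87  64  50  50  57  66  74  83  94 105]
 [115 114 114 113 109  98  84  76  78  84  91  97 103 108 111]
 [114 114 114 114 112 108 102 100 102 105 107 110 111 113 113]]
```

Emit:
send_rows(series=[[[-0.7, -0.98, 0, 0, 0, -0.08, 1], [-0.7, -0.98, 0, 0, 0, -0.08, 1], [-0.7, -0.98, 0, 0, 0, -0.08, 1], [-0.7, -0.98, 0, 0, 0, -0.08, 1], [-0.7, -0.98, 0, 0, 0, -0.08, 1], [-0.7, -0.98, 0, 0, 0, -0.08, 1], [-0.7, -0.98, 0, 0, 0, -0.08, 1], [-0.7, -0.98, 0, 0, 0, -0.08, 1]]])

```text
t: 1.77
ee_pos: [0.2476, 0.3827, 0.2505]
eef_rot: [0.0, 0.092, 0.996, 0.0]
wrist_force: [0.5, -0.4, 0.4]
grip_width: 0.0857
grasp_force: 0.0
```

Emit:
send_rows(series=[[[-0.7, -0.98, 0, 0, 0, 0, 1], [-0.7, -0.98, 0, 0, 0, 0, 1], [-0.7, -0.98, 0, 0, 0, 0, 1], [-0.7, -0.98, 0, 0, 0, 0, 1], [-0.7, -0.98, 0, 0, 0, 0, 1], [-0.7, -0.98, 0, 0, 0, 0, 1], [-0.7, -0.98, 0, 0, 0, 0, 1], [-0.7, -0.98, 0, 0, 0, 0, 1]]])

```text
t: 2.43
ee_pos: [0.3494, 0.1645, 0.2506]
eef_rot: [0.0, 0.092, 0.996, 0.0]
wrist_force: [1.6, 0.2, 0.1]
grip_width: 0.0856
grasp_force: 0.0
```

Emit:
send_rows(series=[[[-0.7, -0.98, 0, 0, 0, 0, 1], [-0.7, -0.98, 0, 0, 0, 0, 1], [-0.7, -0.98, 0, 0, 0, 0, 1], [-0.7, -0.98, 0, 0, 0, 0, 1], [-0.7, -0.98, 0, 0, 0, 0, 1], [-0.7, -0.98, 0, 0, 0, 0, 1], [-0.7, -0.98, 0, 0, 0, 0, 1], [-0.7, -0.98, 0, 0, 0, 0, 1]]])

```text
t: 3.1
ee_pos: [0.4513, -0.0539, 0.2506]
eef_rot: [0.0, 0.092, 0.996, 0.0]
wrist_force: [0.2, 0.9, 0.3]
grip_width: 0.0854
grasp_force: 0.0
```

```bash
cat >> h.py <<'E'
np.set_printoptions(precision=4,suppress=True)
def pose():
    o=bot.get_obs(); return np.array(o["ee_pos"]),R.from_quat(np.roll(o["eef_rot"],-1)),o
def to(p,M):
    """units needed: shift in present tool axes, turn vector"""
    q,r,o=pose(); d=r.inv().apply(np.array(p)-q)/.025; w=(r.inv()*R.from_matrix(M)).as_rotvec()/.1
    print("t",round(o["t"],2),"at",q,"F",np.round(o["wrist_force"],1),"w",round(o["grip_width"],4),"gf",round(o["grasp_force"],1),"shift",np.round(d,2),"turn",np.round(w,2))
def toolM(xdir,zdir):
    z=np.array(zdir,float);z/=np.linalg.norm(z);x=np.array(xdir,float);x-=z*(x@z);x/=np.linalg.norm(x);return np.c_[x,np.cross(z,x),z]
a=np.radians(-10.5); MK=toolM([-np.cos(a),-np.sin(a),0],[0,0,-1])
yc=np.radians(1.85)
MC=(R.from_euler("z",yc)*R.from_euler("y",-np.radians(26))).as_matrix()   # clip axes
TC=np.c_[-MC[:,0],MC[:,1],-MC[:,2]]                                          # tool over clip
E
python3 -c "
from h import *
to([.504,-.295,.1],MK); print(bot.get_obs()['joint_pos'])"
```

```text
t 3.1 at [ 0.4513 -0.0539  0.2506] F [0.2 0.9 0.3] w 0.0854 gf 0.0 shift [-3.83 -9.1   6.02] turn [ 0.    0.01 -0.  ]
[-0.4851  0.1539  0.5628  2.0021 -0.0971  1.0103  1.5113]
```

Emit:
send_rows(series=[[[-0.38, -0.91, 0.3, 0, 0, 0, 1], [-0.38, -0.91, 0.3, 0, 0, 0, 1], [-0.38, -0.91, 0.3, 0, 0, 0, 1], [-0.38, -0.91, 0.3, 0, 0, 0, 1], [-0.38, -0.91, 0.3, 0, 0, 0, 1], [-0.38, -0.91, 0.3, 0, 0, 0, 1], [-0.38, -0.91, 0.3, 0, 0, 0, 1], [-0.38, -0.91, 0.3, 0, 0, 0, 1]]])

```text
t: 3.77
ee_pos: [0.4925, -0.2464, 0.1899]
eef_rot: [0.0, 0.092, 0.996, 0.0]
wrist_force: [0.0, -0.4, -0.1]
grip_width: 0.0852
grasp_force: 0.0
```

Emit:
send_rows(series=[[[-0.38, -0.91, 0.8, 0, 0, 0, 1], [-0.38, -0.91, 0.8, 0, 0, 0, 1], [0, 0, 1, 0, 0, 0, 1], [0, 0, 1, 0, 0, 0, 1], [0, 0, 0, 0, 0, 0, 1], [0, 0, 0, 0, 0, 0, 1], [0, 0, 0, 0, 0, 0, 1], [0, 0, 0, 0, 0, 0, 1]]])

```text
t: 4.43
ee_pos: [0.5036, -0.2938, 0.102]
eef_rot: [0.001, 0.092, 0.996, -0.0]
wrist_force: [-0.4, 0.9, -0.7]
grip_width: 0.0853
grasp_force: 0.0
```

```bash
python3 -c "
from h import *
to([.504,-.295,.021],MK)"
```

```text
t 4.43 at [ 0.5036 -0.2938  0.102 ] F [-0.4  0.9 -0.7] w 0.0853 gf 0.0 shift [-0.01 -0.04  3.24] turn [-0.    0.03 -0.  ]
```

Emit:
send_rows(series=[[[0, -0.04, 0.8, 0, 0, 0, 1], [0, 0, 0.8, 0, 0, 0, 1], [0, 0, 0.8, 0, 0, 0, 1], [0, 0, 0.6, 0, 0, 0, 1], [0, 0, 0.2, 0, 0, 0, 1], [0, 0, 0, 0, 0, 0, 1], [0, 0, 0, 0, 0, 0, 0], [0, 0, 0, 0, 0, 0, 0]]])

```text
t: 5.1
ee_pos: [0.5034, -0.2949, 0.0218]
eef_rot: [0.001, 0.092, 0.996, -0.0]
wrist_force: [0.3, 0.6, -0.2]
grip_width: 0.0638
grasp_force: 0.0
```

Emit:
send_rows(series=[[[0, 0, 0, 0, 0, 0, 0], [0, 0, 0, 0, 0, 0, 0], [0, 0, 0, 0, 0, 0, 0], [0, 0, 0, 0, 0, 0, 0], [0, 0, 0, 0, 0, 0, 0], [0, 0, 0, 0, 0, 0, 0], [0, 0, 0, 0, 0, 0, 0], [0, 0, 0, 0, 0, 0, 0]]])

```text
t: 5.77
ee_pos: [0.5027, -0.2946, 0.021]
eef_rot: [0.0, 0.092, 0.996, -0.0]
wrist_force: [-1.5, 0.6, 6.2]
grip_width: 0.0176
grasp_force: 58.4
```

```bash
python3 -c "
from h import *
O=np.array([0.5564,0.1411,0.1437])+MC@[.007,0,0]
print(O); to(O+MC@[.006,0,.08],TC)"
```

```text
[0.5627 0.1413 0.1468]
t 5.77 at [ 0.5027 -0.2946  0.021 ] F [-1.5  0.6  6.2] w 0.0176 gf 58.4 shift [ 1.98 17.33 -8.01] turn [-0.49 -4.51 -2.12]
```

Emit:
send_rows(series=[[[0, 0, -1, 0, 0, 0, 0], [0, 0, -1, 0, 0, 0, 0], [0.2, 0.9, -1, 0, 0, 0, 0], [0.2, 0.9, -1, 0, 0, 0, 0], [0.2, 0.9, -1, 0, 0, 0, 0], [0.2, 0.9, -1, 0, 0, 0, 0], [0.2, 0.9, -1, 0, 0, 0, 0], [0.2, 0.9, -1, 0, 0, 0, 0]]])

```text
t: 6.43
ee_pos: [0.4971, -0.1552, 0.2215]
eef_rot: [-0.0, 0.092, 0.996, 0.0]
wrist_force: [0.7, -0.0, -0.1]
grip_width: 0.0174
grasp_force: 58.9
```

Emit:
send_rows(series=[[[0.07, 0.99, 0, 0, 0, 0, 0], [0.07, 0.99, 0, 0, 0, 0, 0], [0.07, 0.99, 0, 0, 0, 0, 0], [0.07, 0.99, 0, 0, 0, 0, 0], [0.07, 0.99, 0, 0, 0, 0, 0], [0.07, 0.99, 0, 0, 0, 0, 0], [0.07, 0.99, 0, 0, 0, 0, 0], [0.07, 0.99, 0, 0, 0, 0, 0]]])

```text
t: 7.1
ee_pos: [0.5198, 0.0421, 0.2204]
eef_rot: [-0.0, 0.092, 0.996, 0.0]
wrist_force: [0.6, 0.5, -0.1]
grip_width: 0.018
grasp_force: 58.9
```

Emit:
send_rows(series=[[[0.07, 0.99, 0, 0, 0, 0, 0], [0.07, 0.99, 0, 0, 0, 0, 0], [0.07, 0.99, 0, 0, 0, 0, 0], [0.07, 0.99, 0, 0, 0, 0, 0], [0, 0, 0, -0.12, -0.9, -0.42, 0], [0, 0, 0, -0.12, -0.9, -0.42, 0], [0, 0, 0, -0.12, -0.9, -0.42, 0], [0, 0, 0, -0.12, -0.9, -0.42, 0]]])

```text
t: 7.77
ee_pos: [0.5312, 0.1402, 0.2207]
eef_rot: [0.182, 0.006, 0.983, 0.008]
wrist_force: [1.2, -2.8, -0.1]
grip_width: 0.0177
grasp_force: 58.8
```

Emit:
send_rows(series=[[[0, 0, 0, -0.12, -0.9, -0.42, 0], [0, 0, 0, 0, 0, 0, 0], [0, 0, 0, 0, 0, 0, 0], [0, 0, 0, 0, 0, 0, 0], [0, 0, 0, 0, 0, 0, 0], [0, 0, 0, 0, 0, 0, 0], [0, 0, 0, 0, 0, 0, 0], [0, 0, 0, 0, 0, 0, 0]]])

```text
t: 8.43
ee_pos: [0.5319, 0.1393, 0.2204]
eef_rot: [0.224, -0.014, 0.974, 0.009]
wrist_force: [-0.4, -0.1, -0.4]
grip_width: 0.0179
grasp_force: 58.8
```

```bash
python3 - <<'E'
from h import *
O=np.array([.5627,.1413,.1468])
to(O+MC@[.006,0,.035],TC); print(pose()[2]["joint_pos"])
S=save("side","s1.png");T=save("top","t1.png")
def crop(I,x,y,w,h,s): return cv2.resize(I[y:y+h,x:x+w,::-1],None,fx=s,fy=s,interpolation=cv2.INTER_CUBIC)
o=np.zeros((600,800,3),np.uint8); o[:,:400]=crop(T,190,170,80,120,5);o[:480,400:]=crop(S,285,100,100,120,4); cv2.imwrite("pics/c3.png",o)
E
```

```text
t 8.43 at [0.5319 0.1393 0.2204] F [-0.4 -0.1 -0.4] w 0.0179 gf 58.8 shift [-0.06  0.02  1.79] turn [ 0.09 -0.01 -0.06]
[-1.0217  0.1544  0.6397  2.2034  0.1587  0.3913  1.058 ]
```

View pics/c3.png

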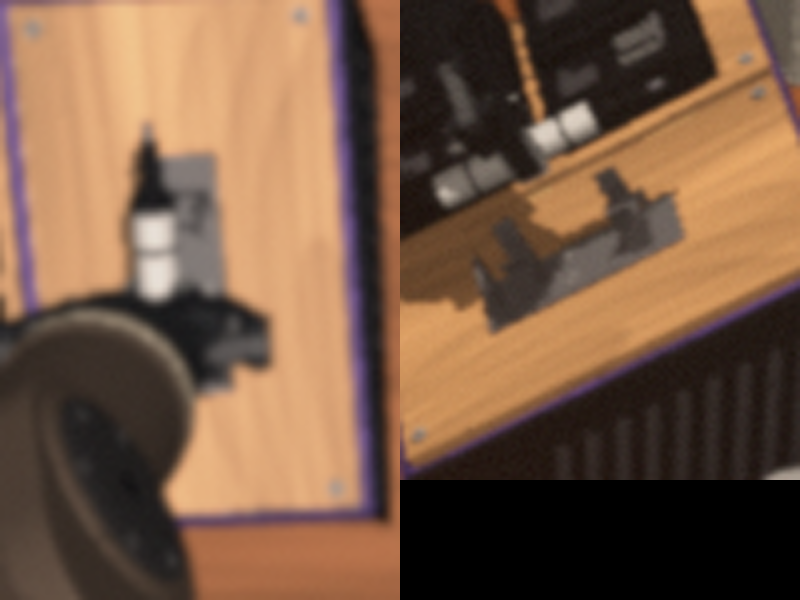

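```bash
python3 - <<'E'
from h import *
q,r,o=pose(); M=r.as_matrix()
c=lambda n,X:(((proj(n,X)-(285,100)+.5)*4-.5+[400,0]) if n=="side" else ((proj(n,X)-(190,170)+.5)*5-.5)).round(1).tolist()
for dz in (0,.005,.010):
  P=lambda x:q+M@np.array([.006-x,0,dz])
  print(dz,"side -50,0,50:",[c("side",P(x))[0] for x in(-.05,0,.05)],"top 15,50,58,94:",[c("top",P(x))[0] for x in(.0167,.05,.058,.094)])
# clip symmetric features in this crop
O=np.array([.5627,.1413,.1468])
for X in ((.0587,-.019,-.026),(.0587,.019,-.026),(-.071,-.019,-.026),(.034,0,0)): print(X,c("top",O+MC@np.array(X)),c("side",O+MC@np.array(X)))
T=cv2.imread("pics/t1.png")[:,:,0]; T0=cv2.imread("pics/top0.png")
for row in (214,218,222,226): print(row,T[row,212:230])
for row in (198,202,206,210,230,234,238): print("plate",row,T0[row,212:240].max(1).astype(int)-T0[row,212:240].min(1))
E
```

```text
0 side -50,0,50: [[430.7, 182.7], [506.7, 144.2], [584.1, 105.1]] top 15,50,58,94: [[154.8, 286.1], [149.7, 219.6], [148.5, 203.4], [143.0, 130.2]]
0.005 side -50,0,50: [[434.9, 188.3], [510.8, 150.0], [588.0, 111.0]] top 15,50,58,94: [[156.4, 283.6], [151.3, 217.3], [150.1, 201.2], [144.7, 128.3]]
0.01 side -50,0,50: [[439.0, 193.9], [514.8, 155.7], [591.8, 116.9]] top 15,50,58,94: [[157.9, 281.1], [152.9, 215.1], [151.7, 199.1], [146.3, 126.4]]
(0.0587, -0.019, -0.026) [[215.2, 154.5]] [[684.1, 236.4]]
(0.0587, 0.019, -0.026) [[143.4, 157.1]] [[672.2, 195.8]]
(-0.071, -0.019, -0.026) [[232.7, 390.2]] [[492.1, 330.8]]
(0.034, 0, 0) [[175.1, 212.3]] [[622.5, 205.9]]
214 [120 108  87  79 108 149 177 191 197 197 191 178 151 119 104 100  93  89]
218 [120 113  93  81 103 146 179 198 206 207 198 180 150 124 117 118 118 116]
222 [123 119 105  87  88 123 162 187 197 200 200 190 168 140 123 119 120 120]
226 [115 108  99  89  87 115 161 192 209 213 209 191 158 121 101  92  93 101]
plate 198 [100 102 101 102 102 101 101 102 102 102 102 104 103 103 102 102 101 101
 101 101 101 102 101 101  97  97  98 100]
plate 202 [ 98 101 102 101 100  89  55  28  21  18  17  17  16  17  17  15  15  15
  15  18  38  71  94 100 100  99  99 101]
plate 206 [ 99 100 101 101  99  80  46  17  10  10  10  10  10  11  12  11  12  12
  12  14  30  61  89 100 101 101 100 101]
plate 210 [101  99  99  98  88  63  30  12  10   9  10   9   9  10  10   9   8   7
   6   9  21  48  79  97 102 101 101 101]
plate 230 [100  99  97  96  97  98  99  90  60  26  14  11  12  11  11  10  10  10
  10  10  11  13  26  59  89  99 101 101]
plate 234 [ 99  99  96  95  97  99 100  98  80  44  16   9   9   9   9   8   8   9
   9   8   7   9  19  44  75  96 101 102]
plate 238 [ 99  98  96  96  95  89  69  44  26  13   9   9   9  11  10   9  10  10
   9   7   8  11  17  39  70  95 100 102]
```

```bash
python3 - <<'E'
from h import *
O=np.array([.5627,.1413,.1468])
p=onplane("top",[[225.25,202],[225.25,206],[227.5,230],[228.0,234]],p0=O+MC@[0,0,-.026],nn=MC[:,2])
print((p-O)@MC)
# side view: lower plate edge and upper edge lateral
S=cv2.imread("pics/side0.png").astype(int); 
for col in (372-0,): pass
for c in (325,370,378,382,386,389): 
    x=c; 
for col in (323,326,329,350,353):
    s=S[140:190,col].max(1)-S[140:190,col].min(1); r=[i+140+(s[i]-45)/(s[i]-s[i+1]) if s[i]!=s[i+1] else i for i in range(49) if (s[i]-45)*(s[i+1]-45)<0]
    print(col,np.round(r,1),[((onplane("side",[[col,v]],p0=O+MC@[0,0,-.026],nn=MC[:,2])[0]-O)@MC*1000).round(1).tolist() for v in r])
E
```

```text
[[ 0.0554  0.0008 -0.026 ]
 [ 0.0447  0.0016 -0.026 ]
 [-0.0209  0.0006 -0.026 ]
 [-0.0321  0.0001 -0.026 ]]
323 [163.4 175. ] [[-22.4, 18.6, -26.0], [-29.1, -19.6, -26.0]]
326 [161.6 173.4] [[-14.0, 19.7, -26.0], [-20.8, -19.2, -26.0]]
329 [160.1 172. ] [[-5.7, 19.6, -26.0], [-12.8, -19.7, -26.0]]
350 [149.4 161.4] [[51.8, 20.7, -26.0], [43.8, -18.7, -26.0]]
353 [151.3 160.  184.6] [[57.6, 9.4, -26.0], [51.7, -18.8, -26.0], [35.8, -95.5, -26.0]]
```

```bash
sed -i 's/^yc=.*/yc=np.radians(2.4); O=np.array([.5627,.1418,.1468])/' h.py; python3 -c "
from h import *
to(O+MC@[.011,0,.036],TC)"
```

```text
t 8.53 at [0.5315 0.1393 0.2203] F [-0.4  0.2 -0.6] w 0.018 gf 58.8 shift [-0.28  0.04  1.75] turn [ 0.05 -0.01 -0.14]
```

Emit:
send_rows(series=[[[-0.28, 0.04, 0, 0.05, 0, -0.14, 0], [0, 0, 0.5, 0, 0, 0, 0], [0, 0, 0.5, 0, 0, 0, 0], [0, 0, 0.5, 0, 0, 0, 0], [0, 0, 0.25, 0, 0, 0, 0], [0, 0, 0, 0, 0, 0, 0], [0, 0, 0, 0, 0, 0, 0], [0, 0, 0, 0, 0, 0, 0]]])

```text
t: 9.2
ee_pos: [0.5568, 0.1416, 0.1845]
eef_rot: [0.225, -0.021, 0.974, 0.005]
wrist_force: [0.6, 0.1, -0.2]
grip_width: 0.0172
grasp_force: 58.8
```

```bash
python3 - <<'E'
from h import *
to(O+MC@[.011,0,.010],TC)
S=save("side","s2.png");T=save("top","t2.png")
def crop(I,x,y,w,h,s): return cv2.resize(I[y:y+h,x:x+w,::-1],None,fx=s,fy=s,interpolation=cv2.INTER_CUBIC)
o=np.zeros((600,800,3),np.uint8); o[:480,:320]=crop(T,206,180,40,60,8);o[:480,320:]=crop(S,295,110,80,80,6); cv2.imwrite("pics/c4.png",o)
E
```

```text
t 9.2 at [0.5568 0.1416 0.1845] F [ 0.6  0.1 -0.2] w 0.0172 gf 58.8 shift [ 0.01 -0.    1.06] turn [ 0.01 -0.    0.  ]
```

View pics/c4.png

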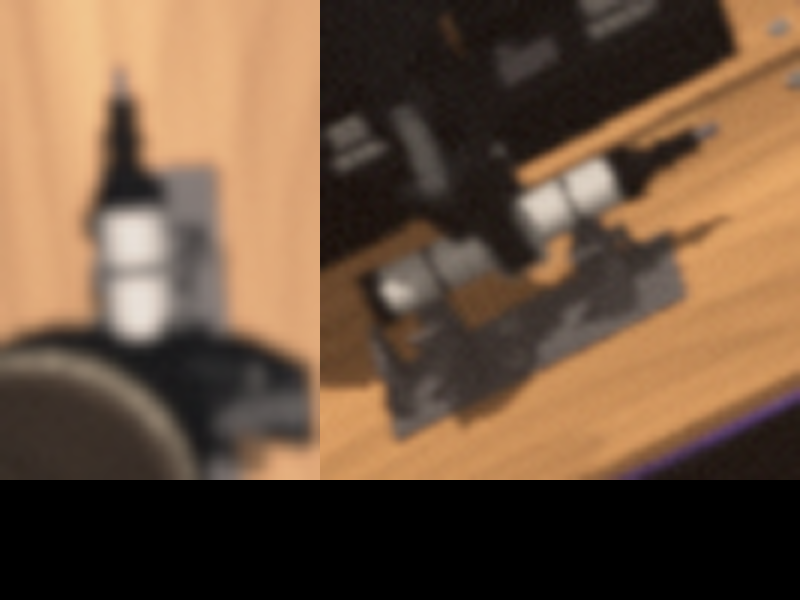

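Emit:
send_rows(series=[[[0, 0, 0.12, 0, 0, 0, 0], [0, 0, 0.12, 0, 0, 0, 0], [0, 0, 0.12, 0, 0, 0, 0], [0, 0, 0.06, 0, 0, 0, 0], [0, 0, 0.06, 0, 0, 0, 0], [0, 0, 0, 0, 0, 0, 0], [0, 0, 0, 0, 0, 0, 0], [0, 0, 0, 0, 0, 0, 0]]])

```text
t: 9.97
ee_pos: [0.5622, 0.1407, 0.1733]
eef_rot: [0.225, -0.02, 0.974, 0.005]
wrist_force: [-1.0, -4.9, 4.3]
grip_width: 0.0179
grasp_force: 59.3
```

```bash
python3 -c "
from h import *
to(O+MC@[.011,0,.010],TC); print(MC.T@pose()[2]['wrist_force'])"
```

```text
t 9.97 at [0.5622 0.1407 0.1733] F [-1.  -4.9  4.3] w 0.0179 gf 59.3 shift [0.01 0.04 0.56] turn [-0.   -0.01 -0.01]
[ 0.8067 -4.8541  4.3398]
```

Emit:
send_rows(series=[[[0, 0, 0.08, 0, 0, 0, 0], [0, 0, 0.08, 0, 0, 0, 0], [0, 0, 0.08, 0, 0, 0, 0], [0, 0, 0.06, 0, 0, 0, 0], [0, 0, 0, 0, 0, 0, 0], [0, 0, 0, 0, 0, 0, 0], [0, 0, 0, 0, 0, 0, 0], [0, 0, 0, 0, 0, 0, 0]]])

```text
t: 10.63
ee_pos: [0.5649, 0.1418, 0.1663]
eef_rot: [0.224, -0.021, 0.974, 0.005]
wrist_force: [1.1, -3.2, -2.3]
grip_width: 0.0177
grasp_force: 58.7
```

```bash
python3 -c "
from h import *
to(O+MC@[.011,0,.010],TC); print(MC.T@pose()[2]['wrist_force'],MC.T@pose()[2]['wrist_torque'])"
```

```text
t 10.63 at [0.5649 0.1418 0.1663] F [ 1.1 -3.2 -2.3] w 0.0177 gf 58.7 shift [-0.02  0.    0.26] turn [ 0.01 -0.01  0.01]
[-0.1761 -3.2776 -2.4522] [-0.8574  0.5516 -0.1088]
```

Emit:
send_rows(series=[[[0, 0, 0.08, 0, 0, 0, 0], [0, 0, 0.08, 0, 0, 0, 0], [0, 0, 0.06, 0, 0, 0, 0], [0, 0, 0.04, 0, 0, 0, 0], [0, 0, 0, 0, 0, 0, 0], [0, 0, 0, 0, 0, 0, 0], [0, 0, 0, 0, 0, 0, 0], [0, 0, 0, 0, 0, 0, 0]]])

```text
t: 11.3
ee_pos: [0.5675, 0.1425, 0.1615]
eef_rot: [0.225, -0.021, 0.974, 0.006]
wrist_force: [-16.5, -5.0, 23.9]
grip_width: 0.0177
grasp_force: 62.5
```

```bash
python3 -c "
from h import *
to(O+MC@[.011,0,.010],TC); print(MC.T@pose()[2]['wrist_force'],MC.T@pose()[2]['wrist_torque'])"
```

```text
t 11.3 at [0.5675 0.1425 0.1615] F [-16.5  -5.   23.9] w 0.0177 gf 62.5 shift [-0.01 -0.02  0.04] turn [ 0.03 -0.01  0.  ]
[-4.5432 -4.3497 28.7798] [-0.9464  1.4735  0.0159]
```

Emit:
send_rows(series=[[[0, 0, -0.04, 0, 0, 0, 0], [0.04, 0, 0, 0, 0, 0, 0], [0.04, 0, 0, 0, 0, 0, 0], [0.04, 0, 0, 0, 0, 0, 0], [0.04, 0, 0, 0, 0, 0, 0], [0, 0, 0, 0, 0, 0, 0], [0, 0, 0, 0, 0, 0, 0], [0, 0, 0, 0, 0, 0, 0]]])

```text
t: 11.97
ee_pos: [0.5658, 0.1428, 0.1611]
eef_rot: [0.226, -0.021, 0.974, 0.006]
wrist_force: [1.9, -1.9, 6.3]
grip_width: 0.0178
grasp_force: 59.6
```

```bash
python3 -c "
from h import *
to(O+MC@[.011,0,.010],TC); print(MC.T@pose()[2]['wrist_force'],MC.T@pose()[2]['wrist_torque'])"
```

```text
t 11.97 at [0.5658 0.1428 0.1611] F [ 1.9 -1.9  6.3] w 0.0178 gf 59.6 shift [-0.08 -0.03  0.06] turn [0.02 0.03 0.  ]
[ 4.3651 -1.9785  4.8428] [-0.4113 -0.5135 -0.0962]
```

Emit:
send_rows(series=[[[0.04, 0, 0, 0, 0, 0, 0], [0.04, 0, 0, 0, 0, 0, 0], [0.04, 0, 0, 0, 0, 0, 0], [0, 0, 0, 0, 0, 0, 0], [0, 0, 0, 0, 0, 0, 0], [0, 0, 0, 0, 0, 0, 0], [0, 0, 0, 0, 0, 0, 0], [0, 0, 0, 0, 0, 0, 0]]])

```text
t: 12.63
ee_pos: [0.5632, 0.1427, 0.1598]
eef_rot: [0.226, -0.021, 0.974, 0.006]
wrist_force: [1.9, -0.8, 5.9]
grip_width: 0.0179
grasp_force: 59.6
```

```bash
python3 -c "
from h import *
to(O+MC@[.011,0,.010],TC); print(MC.T@pose()[2]['wrist_force'],MC.T@pose()[2]['wrist_torque'])"
```

```text
t 12.63 at [0.5632 0.1427 0.1598] F [ 1.9 -0.8  5.9] w 0.0179 gf 59.6 shift [-0.19 -0.03  0.06] turn [0.02 0.03 0.  ]
[ 4.2158 -0.9094  4.4677] [-0.4276 -0.5256 -0.0566]
```

Still friction only (4 N); keep sliding.

Emit:
send_rows(series=[[[0.04, 0, 0, 0, 0, 0, 0], [0.04, 0, 0, 0, 0, 0, 0], [0.04, 0, 0, 0, 0, 0, 0], [0, 0, 0, 0, 0, 0, 0], [0, 0, 0, 0, 0, 0, 0], [0, 0, 0, 0, 0, 0, 0], [0, 0, 0, 0, 0, 0, 0], [0, 0, 0, 0, 0, 0, 0]]])

```text
t: 13.3
ee_pos: [0.5605, 0.1426, 0.1585]
eef_rot: [0.227, -0.021, 0.974, 0.006]
wrist_force: [2.1, -1.5, 6.1]
grip_width: 0.0177
grasp_force: 59.6
```

```bash
python3 -c "
from h import *
to(O+MC@[.011,0,.010],TC); print(MC.T@pose()[2]['wrist_force'],MC.T@pose()[2]['wrist_torque'])"
```

```text
t 13.3 at [0.5605 0.1426 0.1585] F [ 2.1 -1.5  6.1] w 0.0177 gf 59.6 shift [-0.31 -0.03  0.06] turn [0.03 0.03 0.  ]
[ 4.518  -1.6199  4.5337] [-0.408  -0.5566 -0.0069]
```

Emit:
send_rows(series=[[[0.04, 0, 0, 0, 0, 0, 0], [0.04, 0, 0, 0, 0, 0, 0], [0.04, 0, 0, 0, 0, 0, 0], [0, 0, 0, 0, 0, 0, 0], [0, 0, 0, 0, 0, 0, 0], [0, 0, 0, 0, 0, 0, 0], [0, 0, 0, 0, 0, 0, 0], [0, 0, 0, 0, 0, 0, 0]]])

```text
t: 13.97
ee_pos: [0.5603, 0.1426, 0.1585]
eef_rot: [0.229, -0.021, 0.973, 0.006]
wrist_force: [12.7, -2.7, 3.0]
grip_width: 0.0178
grasp_force: 58.9
```

```bash
python3 - <<'E'
from h import *
to(O+MC@[.011,0,.010],TC); print(MC.T@pose()[2]['wrist_force'],MC.T@pose()[2]['wrist_torque'])
S=save("side","s3.png");T=save("top","t3.png")
def crop(I,x,y,w,h,s): return cv2.resize(I[y:y+h,x:x+w,::-1],None,fx=s,fy=s,interpolation=cv2.INTER_CUBIC)
o=np.zeros((600,800,3),np.uint8); o[:480,:320]=crop(T,206,180,40,60,8);o[:480,320:]=crop(S,295,110,80,80,6); cv2.imwrite("pics/c5.png",o)
E
```

```text
t 13.97 at [0.5603 0.1426 0.1585] F [12.7 -2.7  3. ] w 0.0178 gf 58.9 shift [-0.32 -0.04  0.07] turn [ 0.03  0.08 -0.  ]
[12.6335 -3.2238 -2.8584] [-0.6731 -2.0662 -0.004 ]
```

View pics/c5.png

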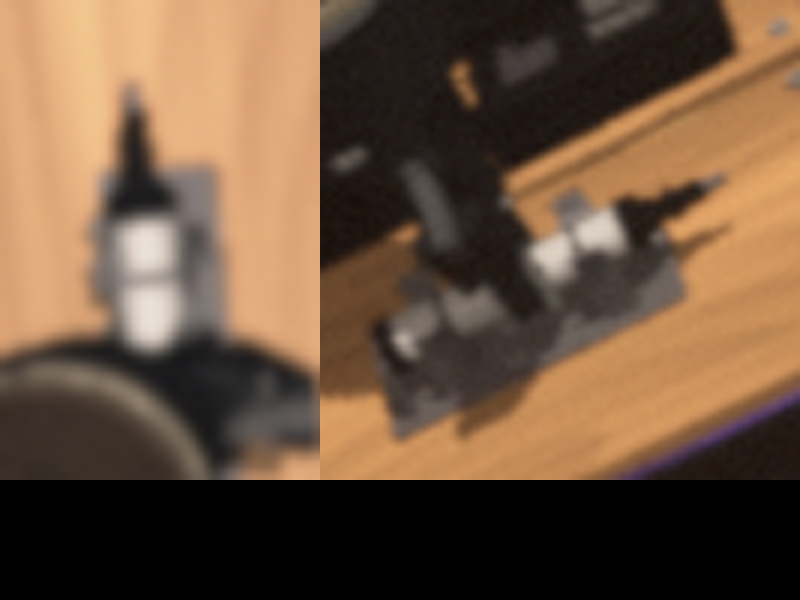

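Emit:
send_rows(series=[[[-0.08, 0, 0, 0, 0, 0, 0], [0, 0, 0, 0, 0, 0, 0.6], [0, 0, 0, 0, 0, 0, 0.6], [0, 0, 0, 0, 0, 0, 0.6], [0, 0, 0, 0, 0, 0, 0.6], [0, 0, -0.6, 0, 0, 0, 0.6], [0, 0, -1, 0, 0, 0, 0.6], [0, 0, -1, 0, 0, 0, 0.6]]])

```text
t: 14.73
ee_pos: [0.5282, 0.1398, 0.2147]
eef_rot: [0.223, -0.021, 0.974, 0.004]
wrist_force: [-0.7, 1.3, 0.7]
grip_width: 0.0515
grasp_force: 0.0
```

```bash
sed -i 's/^yc=.*/yc=np.radians(2.4); O=np.array([.5627,.1418,.1468])/' h.py; cat >> h.py <<'E'
O=O+MC@[-.0015,.001,.0017]
b=np.radians(18.6); MP=toolM([-np.cos(b),-np.sin(b),0],[0,0,-1]); CAP=np.array([.5235,-.121,.0])
E
python3 - <<'E'
from h import *
to([.5235,-.121,.2],MP); print(proj("top",[[.5235,-.121,.011]]))
for n in("top","side"): print([(round(d["confidence"],2),np.round(d["uv"],1)) for d in bot.find_in("marker",n)[:2]] if save(n,n+"4.png") is not None else 0)
I=cv2.imread("pics/side4.png"); o=cv2.resize(I[110:190,295:375],None,fx=6,fy=6,interpolation=cv2.INTER_CUBIC); cv2.imwrite("pics/c6.png",o)
E
```

```text
t 14.73 at [0.5282 0.1398 0.2147] F [-0.7  1.3  0.7] w 0.0515 gf 0.0 shift [  0.83 -10.41   0.27] turn [-0.65  4.48 -2.77]
[[324.4532 247.6468]]
[(0.66, array([224.4, 217.8]))]
[(0.88, array([327.9, 158.2]))]
```

View pics/c6.png

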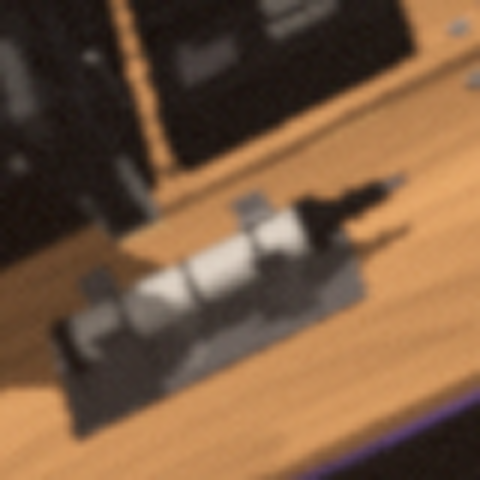

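Emit:
send_rows(series=[[[0, 0, -1, 0, 0, 0, 0.6], [0, 0, -1, 0, 0, 0, 0.6], [0, 0, 0, -0.11, 0.75, -0.46, 0.6], [0, 0, 0, -0.11, 0.75, -0.46, 0.6], [0, 0, 0, -0.11, 0.75, -0.46, 0.6], [0, 0, 0, -0.11, 0.75, -0.46, 0.6], [0, 0, 0, -0.11, 0.75, -0.46, 0.6], [0, 0, 0, -0.11, 0.75, -0.46, 0.6]]])

```text
t: 15.6
ee_pos: [0.5076, 0.1383, 0.2588]
eef_rot: [0.009, -0.154, 0.988, 0.001]
wrist_force: [-0.8, 0.4, 0.1]
grip_width: 0.0513
grasp_force: 0.0
```

Emit:
send_rows(series=[[[0.22, -0.84, 0.3, 0, 0, 0, 0.6], [0.22, -0.84, 0.3, 0, 0, 0, 0.6], [0.22, -0.84, 0.3, 0, 0, 0, 0.6], [0.22, -0.84, 0.3, 0, 0, 0, 0.6], [0.22, -0.84, 0.3, 0, 0, 0, 0.6], [0.22, -0.84, 0.4, 0, 0, 0, 0.6], [0.22, -0.84, 0.4, 0, 0, 0, 0.6], [0.22, -0.84, 0.4, 0, 0, 0, 0.6]]])

```text
t: 16.27
ee_pos: [0.5177, -0.0363, 0.1901]
eef_rot: [0.011, -0.153, 0.988, -0.0]
wrist_force: [0.9, -0.3, -0.7]
grip_width: 0.0513
grasp_force: 0.0
```

Emit:
send_rows(series=[[[0.22, -0.84, 0.5, 0, 0, 0, 0.6], [0.22, -0.84, 0.5, 0, 0, 0, 0.6], [0.22, -0.84, 0.5, 0, 0, 0, 0.6], [0.22, -0.84, 0.5, 0, 0, 0, 0.6], [0, 0, 0, 0, 0, 0, 0.6], [0, 0, 0, 0, 0, 0, 0.6], [0, 0, 0, 0, 0, 0, 0.6], [0, 0, 0, 0, 0, 0, 0.6]]])

```text
t: 16.93
ee_pos: [0.5236, -0.1206, 0.1416]
eef_rot: [0.011, -0.154, 0.988, 0.0]
wrist_force: [0.7, -0.2, -0.3]
grip_width: 0.0514
grasp_force: 0.0
```

```bash
python3 - <<'E'
from h import *
to([.5235,-.121,.021],MP)
print("j",pose()[2]["joint_pos"])
# marker check in later frames: bright white
for n in ("side","top"):
    I=bot.snapshot(n); m=np.zeros((480,640)); 
    c=proj(n,O)[0]; u,v=int(c[0]),int(c[1]); w=I[...,2].astype(float)
    sat=I.max(2).astype(int)-I.min(2); W=((sat<40)&(w>110)); mm=np.zeros_like(W); mm[v-25:v+26,u-25:u+26]=W[v-25:v+26,u-25:u+26]
    print(n,c,pca(mm)[0],mm.sum(), "ax", proj(n,O+MC@[.05,0,0])-proj(n,O-MC@[.05,0,0]),pca(mm)[1])
E
```

```text
t 16.93 at [ 0.5236 -0.1206  0.1416] F [ 0.7 -0.2 -0.3] w 0.0514 gf 0.0 shift [0.12 0.   4.82] turn [-0.03  0.22 -0.16]
j [-0.3469  0.46    0.6563  1.9712 -0.3945  0.8151  2.4087]
side [326.586  156.8339] [343.8182 148.9091] 11 ax [[ 37.0343 -18.7151]] [0.2298 0.9732]
top [225.0088 225.5063] [226.8021 224.3958] 480 ax [[ -3.294  -37.1112]] [0.0514 0.9987]
```

Emit:
send_rows(series=[[[0.12, 0, 0.8, -0.03, 0.22, -0.16, 0.6], [0, 0, 1, 0, 0, 0, 0.6], [0, 0, 1, 0, 0, 0, 0.6], [0, 0, 1, 0, 0, 0, 0.6], [0, 0, 0.8, 0, 0, 0, 0.6], [0, 0, 0.2, 0, 0, 0, 0.6], [0, 0, 0, 0, 0, 0, 0.6], [0, 0, 0, 0, 0, 0, 0]]])

```text
t: 17.7
ee_pos: [0.5216, -0.1223, 0.0226]
eef_rot: [0.001, -0.161, 0.987, -0.001]
wrist_force: [-0.1, 0.1, 0.2]
grip_width: 0.0403
grasp_force: 0.0
```

Emit:
send_rows(series=[[[0, 0, 0, 0, 0, 0, 0], [0, 0, 0, 0, 0, 0, 0], [0, 0, 0, 0, 0, 0, 0], [0, 0, 0, 0, 0, 0, 0], [0, 0, 0, 0, 0, 0, 0], [0, 0, 0, 0, 0, 0, 0], [0, 0, 0, 0, 0, 0, 0], [0, 0, 0, 0, 0, 0, 0]]])

```text
t: 18.37
ee_pos: [0.5221, -0.1224, 0.0234]
eef_rot: [0.001, -0.161, 0.987, -0.001]
wrist_force: [-0.8, 0.6, 5.1]
grip_width: 0.0202
grasp_force: 58.8
```

```bash
python3 - <<'E'
from h import *
to([.5235,-.121,.021],MP)
E
```

```text
t 18.37 at [ 0.5221 -0.1224  0.0234] F [-0.8  0.6  5.1] w 0.0202 gf 58.8 shift [-0.07  0.04  0.1 ] turn [-0.02  0.03 -0.01]
```

Emit:
send_rows(series=[[[0, 0, -1, 0, 0, 0, 0], [0, 0, -1, 0, 0, 0, 0], [0, 0, -1, 0, 0, 1, 0], [0, 0, -1, 0, 0, 1, 0], [0, 0, -1, 0, 0, 1, 0], [0, 0, -1, 0, 0, 1, 0], [0, 0, -1, 0, 0, 1, 0], [0, 0, -1, 0, 0, 1, 0]]])

```text
t: 19.03
ee_pos: [0.5209, -0.1222, 0.2242]
eef_rot: [0.001, 0.14, 0.99, 0.0]
wrist_force: [1.4, 0.7, 0.6]
grip_width: 0.0207
grasp_force: 59.1
```

Emit:
send_rows(series=[[[0, 0, 0, 0, 0, 1, 0], [0, 0, 0, 0, 0, 1, 0], [0, 0, 0, 0, 0, 1, 0], [0, 0, 0, 0, 0, 1, 0], [0, 0, 0, 0, 0, 1, 0], [0, 0, 0, 0, 0, 1, 0], [0, 0, 0, 0, 0, 1, 0], [0, 0, 0, 0, 0, 1, 0]]])

```text
t: 19.7
ee_pos: [0.5211, -0.1221, 0.2229]
eef_rot: [0.001, 0.515, 0.857, 0.001]
wrist_force: [0.0, 0.3, -1.3]
grip_width: 0.0206
grasp_force: 59.1
```

```bash
python3 - <<'E'
from h import *
q,r,o=pose(); print(q,r.as_matrix()[:,0],o["joint_pos"],o["grip_width"])
I=np.mean([bot.snapshot("side").astype(float) for _ in range(6)],0)
np.save("mouth.npy",I)
u,v=proj("side",q+r.apply([-.023,0,.0124]))[0]; print(u,v,proj("side",q+r.apply([.023,0,.0124])))
u,v=int(u),int(v); c=I[v-22:v+22,u-25:u+25,::-1]
a=cv2.resize(np.clip(c,0,255).astype(np.uint8),None,fx=8,fy=8,interpolation=cv2.INTER_CUBIC)
b=cv2.resize(np.clip((c-10)*4,0,255).astype(np.uint8),None,fx=8,fy=8,interpolation=cv2.INTER_CUBIC)
cv2.imwrite("pics/c7.png",np.hstack([a,b]))
E
```

```text
[ 0.5211 -0.1221  0.2229] [-0.4702  0.8826 -0.0008] [-0.6604  0.5129  1.16    1.8877 -0.5322  1.0939  1.1995] 0.020596406886421417
329.5374742094912 226.2591353274971 [[316.417 212.953]]
```

View pics/c7.png

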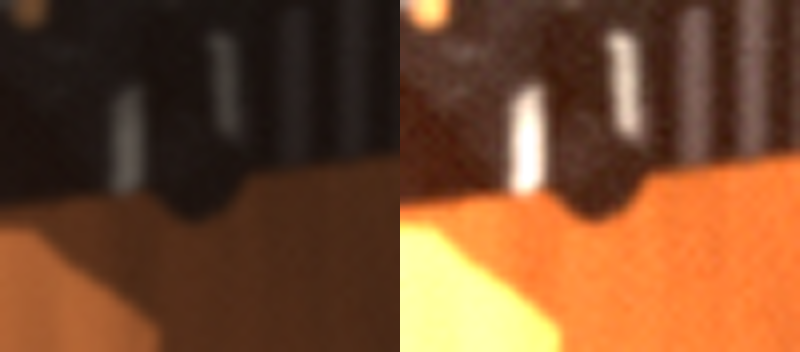

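```bash
python3 - <<'E'
from h import *
I=np.load("mouth.npy").mean(2); print("cols 319-341"); 
for v in range(212,236): print(v,np.round(I[v,319:342],0).astype(int))
I=np.mean([bot.snapshot("top").astype(float) for _ in range(6)],0).mean(2)
q,r,o=pose(); print([proj("top",q+r.apply([x,0,.0124]))[0] for x in(-.023,.023)])
E
```

```text
cols 319-341
212 [23 22 22 20 19 21 21 20 20 20 24 37 54 58 44 28 22 20 20 24 30 34 34]
213 [25 27 24 20 18 20 20 20 21 21 24 39 56 61 46 29 21 20 20 25 30 35 34]
214 [32 35 32 23 19 19 20 20 20 21 23 38 56 62 48 28 23 20 20 25 31 35 33]
215 [45 52 44 27 21 19 18 20 21 20 23 36 56 61 47 30 24 20 20 24 30 35 35]
216 [59 62 47 27 21 18 20 21 21 21 22 32 53 61 47 29 23 19 20 24 30 36 34]
217 [66 66 51 29 20 19 21 22 21 20 21 33 52 61 48 34 25 20 20 24 30 35 35]
218 [70 71 55 32 21 21 22 25 25 23 23 31 52 61 52 35 26 20 19 24 30 34 34]
219 [73 76 60 34 22 22 23 23 25 25 23 31 47 59 50 35 26 22 21 22 30 34 33]
220 [80 80 62 35 22 24 23 23 24 26 23 27 37 47 45 34 25 19 18 24 30 34 34]
221 [82 82 64 36 24 24 24 24 25 25 25 24 27 33 35 31 24 22 20 24 30 35 34]
222 [82 82 63 37 26 26 26 26 24 23 23 22 24 24 26 27 22 20 20 24 31 33 34]
223 [82 82 65 38 25 25 24 27 24 24 24 23 21 21 21 23 23 20 20 24 29 34 32]
224 [82 82 64 38 26 25 25 25 24 25 24 22 22 21 23 22 22 22 23 26 31 33 34]
225 [82 84 64 37 26 24 26 26 24 22 21 22 20 21 22 23 29 30 32 34 36 38 40]
226 [82 79 60 35 26 24 24 24 23 22 21 23 21 22 23 31 40 42 43 42 43 44 44]
227 [72 66 48 33 25 22 24 23 21 22 21 23 22 22 27 38 45 46 46 46 46 46 45]
228 [58 54 47 40 33 27 23 21 21 22 22 21 24 26 34 44 48 46 44 45 45 46 46]
229 [49 50 48 46 42 34 25 23 21 22 21 24 25 33 42 49 48 48 46 46 47 46 47]
230 [47 49 48 47 47 42 33 27 23 24 26 30 33 41 47 50 50 47 46 46 47 47 46]
231 [48 48 49 48 48 48 43 37 33 32 35 41 43 46 50 50 48 47 45 46 47 47 46]
232 [48 48 48 48 48 49 49 49 46 45 46 47 47 48 49 50 49 48 46 46 46 47 47]
233 [48 48 48 48 48 50 52 52 50 49 49 49 49 47 48 50 48 48 46 47 47 48 47]
234 [48 49 47 48 48 50 51 52 51 52 51 50 49 49 49 50 51 50 47 45 48 48 46]
235 [47 48 47 48 47 51 52 52 51 51 52 50 50 48 49 51 51 48 47 47 49 45 48]
[array([335.8335, 231.5038]), array([319.4688, 240.2649])]
```

```bash
python3 - <<'E'
from h import *
q,r,o=pose()
for n in("side","top"):
    print(n,"ends -x,+x",[proj(n,q+r.apply([x,0,.0124]))[0].round(1) for x in(-.023,.023)])
    for th in("cap_mouth","cap"):print(th,[(round(d["confidence"],2),np.round(d["uv"],1)) for d in bot.find_in(th,n)])
to(O+MC@[.081+.09,0,.0124],TC)
E
```

```text
side ends -x,+x [array([329.5, 226.7]), array([316.3, 213.4])]
cap_mouth [(0.56, array([307.5, 308.3])), (0.54, array([285.4, 435.5])), (0.52, array([324.3, 222.7]))]
cap [(0.7, array([327.4, 219.8])), (0.61, array([304.1, 309. ]))]
top ends -x,+x [array([335.8, 231.5]), array([319.5, 240.3])]
cap_mouth [(0.62, array([230.3, 228. ])), (0.47, array([350.2, 267.1]))]
cap []
t 20.5 at [ 0.521  -0.1223  0.2218] F [ 0.1 -0.5  0.1] w 0.0201 gf 59.1 shift [ 5.99 11.76 -0.48] turn [ -2.54  -4.04 -10.98]
```

Emit:
send_rows(series=[[[0, 0, 0, -0.195, -0.31, -0.845, 0], [0, 0, 0, -0.195, -0.31, -0.845, 0], [0, 0, 0, -0.195, -0.31, -0.845, 0], [0, 0, 0, -0.195, -0.31, -0.845, 0], [0, 0, 0, -0.195, -0.31, -0.845, 0], [0, 0, 0, -0.195, -0.31, -0.845, 0], [0, 0, 0, -0.195, -0.31, -0.845, 0], [0, 0, 0, -0.195, -0.31, -0.845, 0]]])

```text
t: 21.17
ee_pos: [0.521, -0.1221, 0.2219]
eef_rot: [0.144, 0.192, 0.971, 0.003]
wrist_force: [-0.8, 0.0, 0.1]
grip_width: 0.0202
grasp_force: 59.0
```

Emit:
send_rows(series=[[[0, 0, 0, -0.195, -0.31, -0.845, 0], [0, 0, 0, -0.195, -0.31, -0.845, 0], [0, 0, 0, -0.195, -0.31, -0.845, 0], [0, 0, 0, -0.195, -0.31, -0.845, 0], [0, 0, 0, -0.195, -0.31, -0.845, 0], [0, 0, 0, 0, 0, 0, 0], [0, 0, 0, 0, 0, 0, 0], [0, 0, 0, 0, 0, 0, 0]]])

```text
t: 21.83
ee_pos: [0.5212, -0.1225, 0.2219]
eef_rot: [0.224, -0.018, 0.974, 0.005]
wrist_force: [0.2, 0.8, -0.9]
grip_width: 0.0201
grasp_force: 59.0
```

```bash
python3 - <<'E'
from h import *
to(O+MC@[.150,0,.0624],TC); print(pose()[2]["joint_pos"])
E
```

```text
t 21.83 at [ 0.5212 -0.1225  0.2219] F [ 0.2  0.8 -0.9] w 0.0201 gf 59.0 shift [-6.47 10.56  1.04] turn [-0.   -0.02 -0.04]
[-0.4914  0.1383  0.7875  2.2286 -0.5695  0.4398  2.3518]
```

Emit:
send_rows(series=[[[-0.54, 0.88, -0.3, 0, 0, 0, 0], [-0.54, 0.88, -0.3, 0, 0, 0, 0], [-0.54, 0.88, 0, 0, 0, 0, 0], [-0.54, 0.88, 0, 0, 0, 0, 0], [-0.54, 0.88, 0, 0, 0, 0, 0], [-0.54, 0.88, 0, 0, 0, 0, 0], [-0.54, 0.88, 0, 0, 0, 0, 0], [-0.54, 0.88, 0, 0, 0, 0, 0]]])

```text
t: 22.5
ee_pos: [0.6048, 0.0595, 0.2831]
eef_rot: [0.224, -0.02, 0.974, 0.005]
wrist_force: [0.4, -0.3, -0.2]
grip_width: 0.0205
grasp_force: 59.0
```

Emit:
send_rows(series=[[[-0.54, 0.88, 0.3, 0, 0, 0, 0], [-0.54, 0.88, 0.3, 0, 0, 0, 0], [-0.54, 0.88, 0.5, 0, 0, 0, 0], [-0.54, 0.88, 0.5, 0, 0, -0.04, 0], [0, 0, 0, 0, 0, 0, 0], [0, 0, 0, 0, 0, 0, 0], [0, 0, 0, 0, 0, 0, 0], [0, 0, 0, 0, 0, 0, 0]]])

```text
t: 23.17
ee_pos: [0.6661, 0.1472, 0.2704]
eef_rot: [0.224, -0.021, 0.974, 0.004]
wrist_force: [0.4, -0.1, -0.7]
grip_width: 0.0202
grasp_force: 59.0
```

```bash
python3 - <<'E'
from h import *
to(O+MC@[.135,0,.0124],TC); print(pose()[2]["joint_pos"])
E
```

```text
t 23.17 at [0.6661 0.1472 0.2704] F [ 0.4 -0.1 -0.7] w 0.0202 gf 59.0 shift [0.55 0.   2.07] turn [-0.01 -0.01  0.02]
[-0.9647  0.3619  0.8016  1.8613 -0.2967  0.5904  1.5708]
```

Emit:
send_rows(series=[[[0, 0, 0.5, 0, 0, 0, 0], [0, 0, 0.5, 0, 0, 0, 0], [0, 0, 0.5, 0, 0, 0, 0], [0, 0, 0.5, 0, 0, 0, 0], [0, 0, 0.07, 0, 0, 0, 0], [0, 0, 0, 0, 0, 0, 0], [0, 0, 0, 0, 0, 0, 0], [0, 0, 0, 0, 0, 0, 0]]])

```text
t: 23.83
ee_pos: [0.6892, 0.1488, 0.2242]
eef_rot: [0.225, -0.022, 0.974, 0.004]
wrist_force: [-0.2, 0.1, -0.6]
grip_width: 0.0204
grasp_force: 59.0
```

```bash
python3 - <<'E'
from h import *
to(O+MC@[.135,0,.0124],TC); q,r,o=pose()
S=np.mean([bot.snapshot("side").astype(float) for _ in range(4)],0);T=np.mean([bot.snapshot("top").astype(float) for _ in range(4)],0)
def crop(I,x,y,w,h,s): return cv2.resize(I[y:y+h,x:x+w,::-1].clip(0,255).astype(np.uint8),None,fx=s,fy=s,interpolation=cv2.INTER_CUBIC)
o=np.zeros((600,800,3),np.uint8); o[:560,:320]=crop(T,206,180,40,70,8);o[:480,320:]=crop(S,305,100,80,80,6)
pt=lambda X:(proj("top",X)[0]-(206,180)+.5)*8-.5; ps=lambda X:(proj("side",X)[0]-(305,100)+.5)*6-.5+[320,0]
for nm,X in [("nib",O+MC@[.094,0,0]),("should",O+MC@[.058,0,0]),("tail",O+MC@[-.058,0,0]),("mouth",q+r.apply([.023,0,.0124])),("end",q+r.apply([-.023,0,.0124]))]: print(nm,pt(X).round(),ps(X).round())
cv2.imwrite("pics/c8.png",o)
E
```

```text
t 23.83 at [0.6892 0.1488 0.2242] F [-0.2  0.1 -0.6] w 0.0204 gf 59.0 shift [ 0.57 -0.03 -0.  ] turn [ 0.   -0.01  0.04]
nib [131.  83.] [664. 237.]
should [140. 193.] [582. 278.]
tail [171. 538.] [324. 408.]
mouth [120. -17.] [738. 198.]
end [ 108. -162.] [845. 144.]
```

View pics/c8.png

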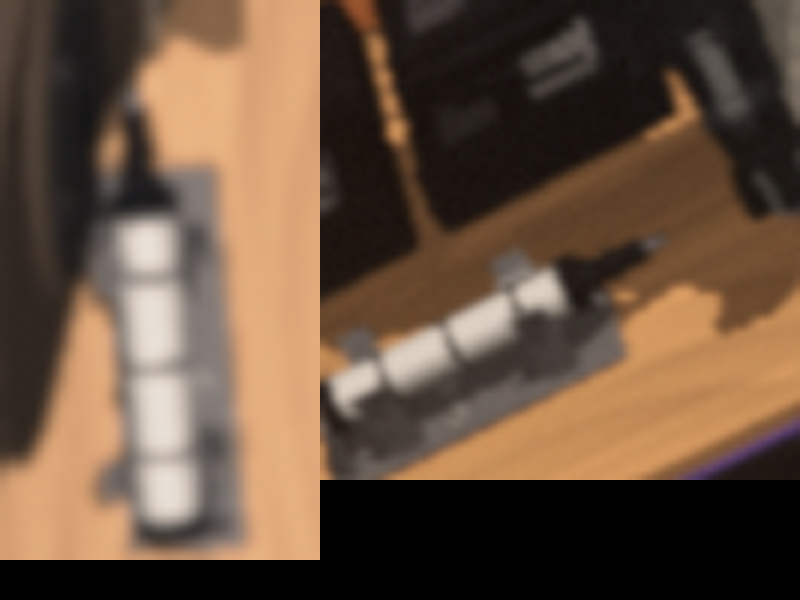

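Emit:
send_rows(series=[[[0.4, -0.03, 0, 0, 0, 0.04, 0], [0.4, 0, 0, 0, 0, 0, 0], [0.2, 0, 0, 0, 0, 0, 0], [0.12, 0, 0, 0, 0, 0, 0], [0, 0, 0, 0, 0, 0, 0], [0, 0, 0, 0, 0, 0, 0], [0, 0, 0, 0, 0, 0, 0], [0, 0, 0, 0, 0, 0, 0]]])

```text
t: 24.9
ee_pos: [0.6643, 0.1472, 0.2118]
eef_rot: [0.225, -0.021, 0.974, 0.005]
wrist_force: [0.5, -1.0, 0.0]
grip_width: 0.0203
grasp_force: 59.0
```

```bash
cat > c.py <<'E'
from h import *
to(O+MC@[.081,0,.0124],TC); o=pose()[2]; print("tcp clip",(pose()[0]-O)@MC*1000,"F",MC.T@o['wrist_force'],"T",MC.T@o['wrist_torque'])
E
python3 c.py
```

```text
t 24.9 at [0.6643 0.1472 0.2118] F [ 0.5 -1.   0. ] w 0.0203 gf 59.0 shift [ 1.62 -0.01 -0.01] turn [ 0.   -0.01  0.  ]
tcp clip [121.4587   0.1613  12.0734] F [ 0.4432 -1.0535 -0.1993] T [-0.0127  0.4832 -0.0274]
```

Face at about x = 98.5; small probing steps.

Emit:
send_rows(series=[[[0.04, 0, 0, 0, 0, 0, 0], [0.04, 0, 0, 0, 0, 0, 0], [0.04, 0, 0, 0, 0, 0, 0], [0, 0, 0, 0, 0, 0, 0], [0, 0, 0, 0, 0, 0, 0], [0, 0, 0, 0, 0, 0, 0], [0, 0, 0, 0, 0, 0, 0], [0, 0, 0, 0, 0, 0, 0]]])

```text
t: 25.57
ee_pos: [0.6612, 0.1471, 0.2102]
eef_rot: [0.224, -0.02, 0.974, 0.005]
wrist_force: [-0.3, 0.2, 0.0]
grip_width: 0.0203
grasp_force: 59.0
```

```bash
python3 c.py
```

```text
t 25.57 at [0.6612 0.1471 0.2102] F [-0.3  0.2  0. ] w 0.0203 gf 59.0 shift [ 1.48 -0.01 -0.01] turn [ 0.   -0.01  0.  ]
tcp clip [117.9365   0.136   12.0289] F [-0.2207  0.2592  0.144 ] T [ 0.0272  0.5069 -0.0325]
```

Emit:
send_rows(series=[[[0.04, 0, 0, 0, 0, 0, 0], [0.02, 0, 0, 0, 0, 0, 0], [0, 0, 0, 0, 0, 0, 0], [0, 0, 0, 0, 0, 0, 0], [0, 0, 0, 0, 0, 0, 0], [0, 0, 0, 0, 0, 0, 0], [0, 0, 0, 0, 0, 0, 0], [0, 0, 0, 0, 0, 0, 0]]])

```text
t: 26.23
ee_pos: [0.6598, 0.147, 0.2095]
eef_rot: [0.224, -0.021, 0.974, 0.005]
wrist_force: [-0.1, 1.5, -0.7]
grip_width: 0.0204
grasp_force: 59.0
```

```bash
python3 c.py
```

```text
t 26.23 at [0.6598 0.147  0.2095] F [-0.1  1.5 -0.7] w 0.0204 gf 59.0 shift [ 1.42 -0.01 -0.01] turn [ 0.   -0.01  0.  ]
tcp clip [116.4255   0.1727  12.0195] F [-0.3239  1.5081 -0.6256] T [-0.0342  0.4922 -0.0073]
```

Emit:
send_rows(series=[[[0.04, 0, 0, 0, 0, 0, 0], [0.02, 0, 0, 0, 0, 0, 0], [0, 0, 0, 0, 0, 0, 0], [0, 0, 0, 0, 0, 0, 0], [0, 0, 0, 0, 0, 0, 0], [0, 0, 0, 0, 0, 0, 0], [0, 0, 0, 0, 0, 0, 0], [0, 0, 0, 0, 0, 0, 0]]])

```text
t: 26.9
ee_pos: [0.6585, 0.147, 0.2088]
eef_rot: [0.224, -0.021, 0.974, 0.005]
wrist_force: [-0.5, -0.6, -0.2]
grip_width: 0.0202
grasp_force: 59.0
```

```bash
python3 c.py
```

```text
t 26.9 at [0.6585 0.147  0.2088] F [-0.5 -0.6 -0.2] w 0.0202 gf 59.0 shift [ 1.36 -0.01 -0.01] turn [ 0.   -0.01  0.  ]
tcp clip [114.8787   0.1467  12.006 ] F [-0.5992 -0.5974  0.0405] T [-0.0018  0.4835 -0.0046]
```

Emit:
send_rows(series=[[[0.04, 0, 0, 0, 0, 0, 0], [0.02, 0, 0, 0, 0, 0, 0], [0, 0, 0, 0, 0, 0, 0], [0, 0, 0, 0, 0, 0, 0], [0, 0, 0, 0, 0, 0, 0], [0, 0, 0, 0, 0, 0, 0], [0, 0, 0, 0, 0, 0, 0], [0, 0, 0, 0, 0, 0, 0]]])

```text
t: 27.57
ee_pos: [0.6571, 0.1469, 0.2082]
eef_rot: [0.224, -0.021, 0.974, 0.005]
wrist_force: [-0.5, -0.1, -0.2]
grip_width: 0.0201
grasp_force: 59.0
```

```bash
python3 c.py
```

```text
t 27.57 at [0.6571 0.1469 0.2082] F [-0.5 -0.1 -0.2] w 0.0201 gf 59.0 shift [ 1.3  -0.01 -0.01] turn [ 0.   -0.01  0.  ]
tcp clip [113.407    0.1461  12.0299] F [-0.512  -0.086   0.0645] T [0.0057 0.4666 0.0233]
```

Emit:
send_rows(series=[[[0.04, 0, 0, 0, 0, 0, 0], [0.03, 0, 0, 0, 0, 0, 0], [0, 0, 0, 0, 0, 0, 0], [0, 0, 0, 0, 0, 0, 0], [0, 0, 0, 0, 0, 0, 0], [0, 0, 0, 0, 0, 0, 0], [0, 0, 0, 0, 0, 0, 0], [0, 0, 0, 0, 0, 0, 0]]])

```text
t: 28.23
ee_pos: [0.6556, 0.1468, 0.2074]
eef_rot: [0.224, -0.021, 0.974, 0.005]
wrist_force: [-0.9, 0.1, -0.1]
grip_width: 0.0205
grasp_force: 59.0
```

```bash
python3 c.py
```

```text
t 28.23 at [0.6556 0.1468 0.2074] F [-0.9  0.1 -0.1] w 0.0205 gf 59.0 shift [ 1.23 -0.   -0.01] turn [ 0.   -0.01  0.  ]
tcp clip [111.6785   0.1249  12.0284] F [-0.8709  0.1756  0.2972] T [ 0.0465  0.4694 -0.022 ]
```

Emit:
send_rows(series=[[[0.04, 0, 0, 0, 0, 0, 0], [0.03, 0, 0, 0, 0, 0, 0], [0, 0, 0, 0, 0, 0, 0], [0, 0, 0, 0, 0, 0, 0], [0, 0, 0, 0, 0, 0, 0], [0, 0, 0, 0, 0, 0, 0], [0, 0, 0, 0, 0, 0, 0], [0, 0, 0, 0, 0, 0, 0]]])

```text
t: 28.9
ee_pos: [0.654, 0.1468, 0.2067]
eef_rot: [0.224, -0.02, 0.974, 0.005]
wrist_force: [0.3, 0.1, 0.4]
grip_width: 0.0204
grasp_force: 59.0
```

```bash
python3 c.py
```

```text
t 28.9 at [0.654  0.1468 0.2067] F [0.3 0.1 0.4] w 0.0204 gf 59.0 shift [ 1.16 -0.   -0.01] turn [ 0.   -0.01  0.  ]
tcp clip [109.9601   0.1267  12.0533] F [0.4174 0.0877 0.2566] T [-0.0152  0.49   -0.0391]
```

Emit:
send_rows(series=[[[0.1, 0, 0, 0, 0, 0, 0], [0.1, 0, 0, 0, 0, 0, 0], [0.1, 0, 0, 0, 0, 0, 0], [0.1, 0, 0, 0, 0, 0, 0], [0, 0, 0, 0, 0, 0, 0], [0, 0, 0, 0, 0, 0, 0], [0, 0, 0, 0, 0, 0, 0], [0, 0, 0, 0, 0, 0, 0]]])

```text
t: 29.57
ee_pos: [0.6451, 0.1464, 0.2024]
eef_rot: [0.224, -0.021, 0.974, 0.005]
wrist_force: [-0.4, 1.1, 0.9]
grip_width: 0.0202
grasp_force: 59.0
```

```bash
python3 c.py
```

```text
t 29.57 at [0.6451 0.1464 0.2024] F [-0.4  1.1  0.9] w 0.0202 gf 59.0 shift [ 0.76 -0.01 -0.01] turn [ 0.   -0.01  0.  ]
tcp clip [100.0587   0.1552  12.0639] F [0.0708 1.1308 0.9555] T [-0.0026  0.4749 -0.0036]
```

Emit:
send_rows(series=[[[0.06, 0, 0, 0, 0, 0, 0], [0.06, 0, 0, 0, 0, 0, 0], [0.06, 0, 0, 0, 0, 0, 0], [0.06, 0, 0, 0, 0, 0, 0], [0.06, 0, 0, 0, 0, 0, 0], [0, 0, 0, 0, 0, 0, 0], [0, 0, 0, 0, 0, 0, 0], [0, 0, 0, 0, 0, 0, 0]]])

```text
t: 30.23
ee_pos: [0.6383, 0.1461, 0.199]
eef_rot: [0.224, -0.021, 0.974, 0.005]
wrist_force: [-0.1, -0.1, 0.1]
grip_width: 0.0199
grasp_force: 59.0
```

```bash
python3 c.py
```

```text
t 30.23 at [0.6383 0.1461 0.199 ] F [-0.1 -0.1  0.1] w 0.0199 gf 59.0 shift [ 0.46 -0.01 -0.01] turn [ 0.   -0.01  0.  ]
tcp clip [92.4358  0.1372 12.0623] F [-0.0742 -0.1261  0.102 ] T [-0.0427  0.515   0.0147]
```

Emit:
send_rows(series=[[[0.06, 0, 0, 0, 0, 0, 0], [0.06, 0, 0, 0, 0, 0, 0], [0.04, 0, 0, 0, 0, 0, 0], [0, 0, 0, 0, 0, 0, 0], [0, 0, 0, 0, 0, 0, 0], [0, 0, 0, 0, 0, 0, 0], [0, 0, 0, 0, 0, 0, 0], [0, 0, 0, 0, 0, 0, 0]]])

```text
t: 30.9
ee_pos: [0.6347, 0.1459, 0.1973]
eef_rot: [0.224, -0.02, 0.974, 0.005]
wrist_force: [-0.5, 0.3, -0.9]
grip_width: 0.0204
grasp_force: 59.0
```

```bash
python3 c.py
```

```text
t 30.9 at [0.6347 0.1459 0.1973] F [-0.5  0.3 -0.9] w 0.0204 gf 59.0 shift [ 0.3  -0.01 -0.01] turn [ 0.   -0.01  0.  ]
tcp clip [88.4688  0.1282 12.0684] F [-0.8385  0.3438 -0.599 ] T [-0.0291  0.4905  0.0127]
```

Emit:
send_rows(series=[[[0.04, 0, 0, 0, 0, 0, 0], [0.04, 0, 0, 0, 0, 0, 0], [0.02, 0, 0, 0, 0, 0, 0], [0, 0, 0, 0, 0, 0, 0], [0, 0, 0, 0, 0, 0, 0], [0, 0, 0, 0, 0, 0, 0], [0, 0, 0, 0, 0, 0, 0], [0, 0, 0, 0, 0, 0, 0]]])

```text
t: 31.57
ee_pos: [0.6324, 0.1459, 0.1962]
eef_rot: [0.224, -0.021, 0.974, 0.005]
wrist_force: [-0.3, -0.4, -0.5]
grip_width: 0.0204
grasp_force: 59.0
```

```bash
python3 c.py
```

```text
t 31.57 at [0.6324 0.1459 0.1962] F [-0.3 -0.4 -0.5] w 0.0204 gf 59.0 shift [ 0.2  -0.01 -0.01] turn [ 0.   -0.01  0.  ]
tcp clip [85.9078  0.1383 12.0585] F [-0.515  -0.3463 -0.3502] T [0.0006 0.4476 0.0049]
```

Emit:
send_rows(series=[[[0.04, 0, 0, 0, 0, 0, 0], [0.04, 0, 0, 0, 0, 0, 0], [0.02, 0, 0, 0, 0, 0, 0], [0, 0, 0, 0, 0, 0, 0], [0, 0, 0, 0, 0, 0, 0], [0, 0, 0, 0, 0, 0, 0], [0, 0, 0, 0, 0, 0, 0], [0, 0, 0, 0, 0, 0, 0]]])

```text
t: 32.23
ee_pos: [0.6303, 0.1456, 0.1952]
eef_rot: [0.224, -0.02, 0.974, 0.005]
wrist_force: [2.4, -1.8, 0.6]
grip_width: 0.02
grasp_force: 59.1
```

```bash
python3 c.py
```

```text
t 32.23 at [0.6303 0.1456 0.1952] F [ 2.4 -1.8  0.6] w 0.02 gf 59.1 shift [ 0.1   0.   -0.01] turn [ 0.   -0.01 -0.  ]
tcp clip [83.5851 -0.0047 12.1119] F [ 2.3157 -1.8988 -0.4845] T [-0.2426  0.1545  0.0633]
```

Emit:
send_rows(series=[[[0.04, 0, 0, 0, 0, 0, 0], [0.04, 0, 0, 0, 0, 0, 0], [0.02, 0, 0, 0, 0, 0, 0], [0, 0, 0, 0, 0, 0, 0], [0, 0, 0, 0, 0, 0, 0], [0, 0, 0, 0, 0, 0, 0], [0, 0, 0, 0, 0, 0, 0], [0, 0, 0, 0, 0, 0, 0]]])

```text
t: 32.9
ee_pos: [0.6293, 0.1456, 0.195]
eef_rot: [0.226, -0.02, 0.974, 0.005]
wrist_force: [6.3, -1.1, 1.4]
grip_width: 0.0202
grasp_force: 59.0
```

```bash
python3 c.py
```

```text
t 32.9 at [0.6293 0.1456 0.195 ] F [ 6.3 -1.1  1.4] w 0.0202 gf 59.0 shift [ 0.06  0.   -0.  ] turn [ 0.    0.02 -0.  ]
tcp clip [82.5631 -0.0274 12.3939] F [ 6.2751 -1.3555 -1.4699] T [-0.3185 -0.8347  0.0117]
```

Emit:
send_rows(series=[[[0.04, 0, 0, 0, 0, 0, 0], [0.04, 0, 0, 0, 0, 0, 0], [0.02, 0, 0, 0, 0, 0, 0], [0, 0, 0, 0, 0, 0, 0], [0, 0, 0, 0, 0, 0, 0], [0, 0, 0, 0, 0, 0, 0], [0, 0, 0, 0, 0, 0, 0], [0, 0, 0, 0, 0, 0, 0]]])

```text
t: 33.57
ee_pos: [0.6286, 0.1457, 0.1951]
eef_rot: [0.228, -0.02, 0.974, 0.005]
wrist_force: [9.1, 0.1, 2.0]
grip_width: 0.02
grasp_force: 58.8
```

```bash
python3 c.py
```

```text
t 33.57 at [0.6286 0.1457 0.1951] F [9.1 0.1 2. ] w 0.02 gf 58.8 shift [ 0.04 -0.    0.01] turn [ 0.01  0.05 -0.01]
tcp clip [82.0269  0.1107 12.7509] F [ 9.0753 -0.3243 -2.2198] T [-0.3315 -1.6843  0.0053]
```

Emit:
send_rows(series=[[[0.04, 0, 0, 0, 0, 0, 0], [0.04, 0, 0, 0, 0, 0, 0], [0.02, 0, 0, 0, 0, 0, 0], [0, 0, 0, 0, 0, 0, 0], [0, 0, 0, 0, 0, 0, 0], [0, 0, 0, 0, 0, 0, 0], [0, 0, 0, 0, 0, 0, 0], [0, 0, 0, 0, 0, 0, 0]]])

```text
t: 34.23
ee_pos: [0.628, 0.1458, 0.1952]
eef_rot: [0.229, -0.02, 0.973, 0.005]
wrist_force: [14.3, 0.3, 3.2]
grip_width: 0.0203
grasp_force: 58.8
```

```bash
python3 c.py
```

```text
t 34.23 at [0.628  0.1458 0.1952] F [14.3  0.3  3.2] w 0.0203 gf 58.8 shift [ 0.02 -0.01  0.03] turn [ 0.01  0.09 -0.01]
tcp clip [81.4921  0.2425 13.1127] F [14.2091 -0.3357 -3.402 ] T [-0.2721 -2.6143  0.0024]
```

Emit:
send_rows(series=[[[0.04, 0, 0, 0, 0, 0, 0], [0.04, 0, 0, 0, 0, 0, 0], [0.02, 0, 0, 0, 0, 0, 0], [0, 0, 0, 0, 0, 0, 0], [0, 0, 0, 0, 0, 0, 0], [0, 0, 0, 0, 0, 0, 0], [0, 0, 0, 0, 0, 0, 0], [0, 0, 0, 0, 0, 0, 0]]])

```text
t: 34.9
ee_pos: [0.6258, 0.1458, 0.1942]
eef_rot: [0.229, -0.02, 0.973, 0.005]
wrist_force: [12.7, -0.8, 5.1]
grip_width: 0.0202
grasp_force: 59.2
```

```bash
python3 c.py
```

```text
t 34.9 at [0.6258 0.1458 0.1942] F [12.7 -0.8  5.1] w 0.0202 gf 59.2 shift [-0.08 -0.01  0.03] turn [ 0.01  0.09 -0.01]
tcp clip [79.069   0.3475 13.2105] F [13.6318 -1.3734 -1.0069] T [-0.181  -2.4709 -0.0168]
```

Emit:
send_rows(series=[[[0.04, 0, 0, 0, 0, 0, 0], [0.02, 0, 0, 0, 0, 0, 0], [0.02, 0, 0, 0, 0, 0, 0], [0, 0, 0, 0, 0, 0, 0], [0, 0, 0, 0, 0, 0, 0], [0, 0, 0, 0, 0, 0, 0], [0, 0, 0, 0, 0, 0, 0], [0, 0, 0, 0, 0, 0, 0]]])

```text
t: 35.57
ee_pos: [0.6255, 0.1459, 0.1944]
eef_rot: [0.231, -0.02, 0.973, 0.006]
wrist_force: [16.4, 0.5, 5.2]
grip_width: 0.0205
grasp_force: 59.0
```

```bash
python3 c.py
```

```text
t 35.57 at [0.6255 0.1459 0.1944] F [16.4  0.5  5.2] w 0.0205 gf 59.0 shift [-0.08 -0.02  0.05] turn [ 0.01  0.12 -0.01]
tcp clip [78.9512  0.4661 13.5369] F [17.0265 -0.1789 -2.5422] T [-0.1379 -3.394   0.0055]
```

Emit:
send_rows(series=[[[0.06, 0, 0, 0, 0, 0, 0], [0.06, 0, 0, 0, 0, 0, 0], [0.06, 0, 0, 0, 0, 0, 0], [0.04, 0, 0, 0, 0, 0, 0], [0, 0, 0, 0, 0, 0, 0], [0, 0, 0, 0, 0, 0, 0], [0, 0, 0, 0, 0, 0, 0], [0, 0, 0, 0, 0, 0, 0]]])

```text
t: 36.23
ee_pos: [0.6248, 0.146, 0.1953]
eef_rot: [0.235, -0.02, 0.972, 0.006]
wrist_force: [27.0, 0.2, 8.7]
grip_width: 0.0205
grasp_force: 58.8
```

```bash
python3 c.py
```

```text
t 36.23 at [0.6248 0.146  0.1953] F [27.   0.2  8.7] w 0.0205 gf 58.8 shift [-0.09 -0.02  0.09] turn [ 0.02  0.21 -0.02]
tcp clip [78.6892  0.5554 14.5718] F [28.0727 -0.9032 -3.9773] T [-0.2374 -5.662   0.0493]
```

Emit:
send_rows(series=[[[-0.15, 0, 0, 0, 0, 0, 0], [-0.15, 0, 0, 0, 0, 0, 0], [-0.12, 0, 0, 0, 0, 0, 0], [0, 0, 0, 0, 0, 0, 0], [0, 0, 0, 0, 0, 0, 0], [0, 0, 0, 0, 0, 0, 0], [0, 0, 0, 0, 0, 0, 0], [0, 0, 0, 0, 0, 0, 0]]])

```text
t: 36.9
ee_pos: [0.6261, 0.1457, 0.1939]
eef_rot: [0.227, -0.02, 0.974, 0.005]
wrist_force: [7.6, 0.1, 5.8]
grip_width: 0.02
grasp_force: 59.6
```

```bash
python3 c.py
```

```text
t 36.9 at [0.6261 0.1457 0.1939] F [7.6 0.1 5.8] w 0.02 gf 59.6 shift [-0.07 -0.01  0.01] turn [ 0.01  0.04 -0.  ]
tcp clip [79.2472  0.2659 12.7422] F [ 9.3784 -0.2636  1.8338] T [-0.2213 -1.4083 -0.0395]
```

Emit:
send_rows(series=[[[-0.12, 0, 0, 0, 0, 0, 0], [0, 0, 0, 0, 0, 0, 0.5], [0, 0, 0, 0, 0, 0, 0.5], [0, 0, 0, 0, 0, 0, 0.5], [0, 0, 0, 0, 0, 0, 0.5], [0, 0, -0.4, 0, 0, 0, 0.5], [0, 0, -1, 0, 0, 0, 0.5], [0, 0, -1, 0, 0, 0, 0.5]]])

```text
t: 37.57
ee_pos: [0.5993, 0.1438, 0.2466]
eef_rot: [0.223, -0.02, 0.975, 0.004]
wrist_force: [-0.1, 0.3, -0.2]
grip_width: 0.0427
grasp_force: 0.0
```

Emit:
send_rows(series=[[[0, -1, -1, 0, 0, 0, 0.5], [0, -1, -1, 0, 0, 0, 0.5], [0, -1, -0.5, 0, 0, 0, 0.5], [0, -1, 0, 0, 0, 0, 0.5], [0, -1, 0, 0, 0, 0, 0.5], [0, -1, 0, 0, 0, 0, 0.5], [0, 0, 0, 0, 0, 0, 0.5], [0, 0, 0, 0, 0, 0, 0.5]]])

```text
t: 38.23
ee_pos: [0.5789, -0.0083, 0.3033]
eef_rot: [0.224, -0.019, 0.974, 0.005]
wrist_force: [0.0, 0.1, 0.6]
grip_width: 0.0426
grasp_force: 0.0
```

```bash
python3 - <<'E'
from h import *
S=np.mean([bot.snapshot("side").astype(float) for _ in range(4)],0);T=np.mean([bot.snapshot("top").astype(float) for _ in range(4)],0)
def crop(I,x,y,w,h,s): return cv2.resize(I[y:y+h,x:x+w,::-1].clip(0,255).astype(np.uint8),None,fx=s,fy=s,interpolation=cv2.INTER_CUBIC)
o=np.zeros((600,800,3),np.uint8); o[:560,:320]=crop(T,206,180,40,70,8);o[:480,320:]=crop(S,305,100,80,80,6)
pt=lambda X:(proj("top",X)[0]-(206,180)+.5)*8-.5; ps=lambda X:(proj("side",X)[0]-(305,100)+.5)*6-.5+[320,0]
for x in (-.058,-.05,.05,.104): print(x,pt(O+MC@[x,0,0]).round(),ps(O+MC@[x,0,0]).round())
cv2.imwrite("pics/c9.png",o); print(pose()[2]["grip_width"],pose()[2]["wrist_force"])
E
```

```text
-0.058 [171. 538.] [324. 408.]
-0.05 [169. 514.] [342. 399.]
0.05 [142. 218.] [564. 287.]
0.104 [128.  52.] [687. 225.]
0.04238721903897904 [0.6415 0.5363 0.0094]
```

View pics/c9.png

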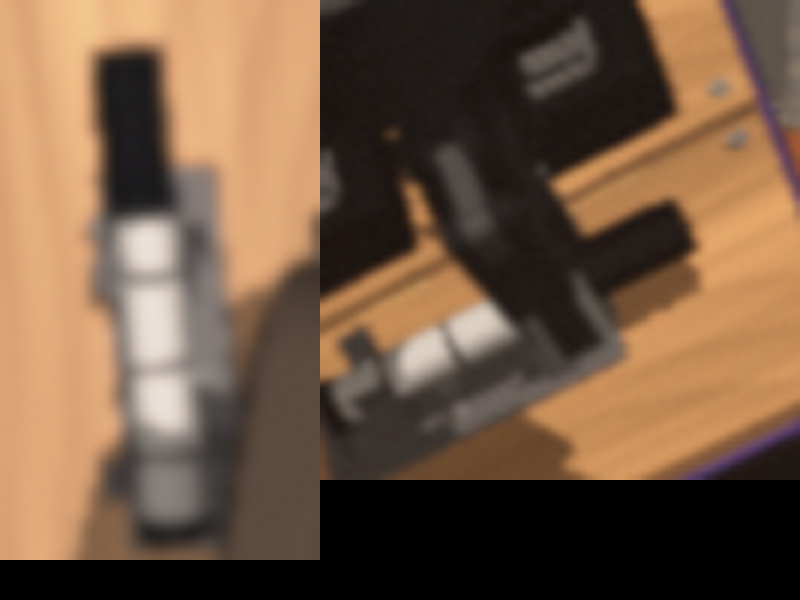

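The top view shows the cap continuing straight from the collar. Its end is at about row 50 (52 predicted) and the tail at about row 540 (538 predicted). The gripper is clear, so I'm handing in.

```bash
python3 -c "
from workcell import bot
print(bot.hand_in())"
```

```text
the job is handed in; nothing more can be done
None
```

The marker is seated in the spring clip with its tail on the foot stop, the cap is pushed home on the nib end, and the job is handed in; the judged result was not reported back.

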